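# Clamp a block in a capstan-driven measuring fixture

### The job

Lay the small milled block lengthwise on the rail of the fixture between jaw and plunger and let go of it. Then turn the four-spoked capstan clockwise (seen from above), pushing one spoke after another round with the closed fingers, until you feel the jaw grip the block firmly against the plunger; do not overtighten, push only the spokes and not the jaw, and leave the V-block and the bush alone.

Things in the scene. Friction and masses are not known exactly. Their poses are not given: they have to be found in the camera images.
- block: small rectangular milled light-metal block with two holes in its top, 30 (own x) x 60 (own y) x 20 (z) mm, 0.12 kg, loose on the worktop; origin at the centre of its underside.
- fixture: fixed clamping fixture, 360 mm long (own y) on a dark base plate 100 mm wide, 10 mm high; origin on the worktop under the rail's centre line. Own x points away from the robot, y along the rail from tailstock (-y end) to capstan (+y end), z up. Steel rail 26 mm wide, top at z 24 mm. Under the capstan a grey housing 64 x 70 mm, top at z 54 mm.
- nest (a point): point on top of the rail midway between opened jaw and plunger (fixture x 0, y -70, z 24 mm), axes as the fixture: lay the block's underside here, its 60 mm length along y, within 4 mm of the centre line; along y there are 9 mm or more to spare at each end.
- jaw: steel jaw 34 mm wide, z 26 to 52 mm, on a rack bar; axes as the fixture's; its face lies at y = -19 mm in its own frame, on the centre line. The capstan drives it toward -y (to the plunger), 12 mm per radian. Meant to grip with 15 to 40 N; above 50 N the block is bruised. It needs 2.4 to 3.9 rad of turning from the start to bear on the block and plunger.
- hub (a point): centre of the capstan on its upright axis, at the height of the spokes' centre lines (82 mm above the worktop); axes as the fixture, it does not turn. The hub is 38 mm across, its top 14 mm above this point. Four round steel spokes at 90 degrees, 12 mm thick, with 19 mm black balls at their ends, 95 mm from the axis. Below the spokes it is free for 28 mm.
- capstan (a joint): capstan angle, rad, grows clockwise seen from above (closes the jaw); at 0 the spokes point along fixture +x, +y, -x, -y. Stays where left. Free turning takes a 5.5 N push at 65 mm from the axis; once the block bears on the plunger the push rises within 0.3 rad: 8.3 N gives 15 N grip, 10.5 N 27 N, 14.8 N 50 N (stopped, readings sink 1 to 3 N). Let go, friction holds up to 30 N of grip.
- v_block: bystander: steel V-block 40 x 50 x 32 mm, 0.42 kg, standing on the worktop; origin at the centre of its underside.
- bush: bystander: flanged turned bush, 38 mm across, 22 mm high; origin at the centre of its underside.
- plunger_mean (a point): fixed point, axes as the fixture: the mean place of the face centre of the round sprung plunger (24 mm across, z 38 mm) on the grey tailstock (46 mm wide, from 17 mm behind the face, top at z 54 mm). Tailstock and plunger stand up to 5 mm nearer or farther along y than this; no reading tells. The plunger springs back with 12 N per mm.
- guard_edge (a point): fixed point, axes as the fixture: middle of the front edge of the grey sheet-metal guard, 106 mm above the worktop, 22 mm beyond the hub axis in fixture x. The guard covers the far side of the capstan, from this edge 98 mm toward +x and 113 mm to either side along y; fingers can reach the spokes only on the near side of it (from fixture -y through -x to +y of the hub).
Things that resemble listed ones, but are neither listed nor needed, are in the scene too. Of the things that look like the block, the middle-sized one is meant.

How it is judged:
On the way, in this order (a step that is already met when the one before it is completed fails the run):
1. the block lies on the rail between jaw and plunger, let go, not yet clamped (x of block in the frame of nest between -0.009 and 0.009 m and z of block in the frame of nest between -0.003 and 0.003 m and y of block in the frame of nest between -0.035 and 0.035 m and angle between the y axis of block and the y axis of fixture, either way round below 0.2 rad and contact force between the fingers and block below 0.1 N and contact force between jaw and block below 5 N), for 0.2 s.
2. the capstan, turned by its spokes, has brought the jaw to bear on the block with more than 12 N (contact force between jaw and block above 12 N), for 0.2 s.
At the end, for the whole second after the job is handed in: the block lies on the rail, flat and square to the jaw (within 0.06 rad) and within 9 mm of the centre line, gripped by the jaw with more than 10 N, at rest (contact force between jaw and block above 10 N and x of block in the frame of nest between -0.009 and 0.009 m and z of block in the frame of nest between -0.003 and 0.003 m and angle between block's own z axis and vertical below 0.06 rad and angle between the y axis of block and the y axis of fixture, either way round below 0.06 rad and linear speed of block below 0.01 m/s and velocity of joint capstan below 0.05 rad/s); the robot touches nothing.
It fails at once if the jaw squeezes the block with more than 50 N (contact force between jaw and block above 50 N).
It fails at once if the fingers push the jaw directly (over 8 N) (contact force between the fingers and jaw above 8 N).
It fails at once if the V-block is moved by more than 15 mm (distance of v_block from where it was at the start of the episode above 0.015 m).
It fails at once if the bush is moved by more than 15 mm (distance of bush from where it was at the start of the episode above 0.015 m).
It also fails if it takes over 72 s, if anything falls off the work surface, if the arm or the gripper's body presses on something with over 40 N, if the wrist force passes 120 N, or if a joint passes its speed limit or range.

### The arm

A 6-joint arm with a two-finger parallel gripper is mounted at the origin on the work surface; the furniture and walls round the work are solid. World frame = base frame: x ahead of the robot, y to its left, z up, the work surface at z = 0. Lengths are in m, angles in rad, forces in N, time in s.
With the tool pointing down it reaches from about 0.3 to 0.875 m from the base axis. Payload 4.2 kg.
Tool frame: the origin (TCP) lies at the very end of the fingers, on their centre line; the grasp point (between the pads) lies 19 mm behind it (robot.grip_point_offset is the distance from the TCP to the grasp point, in m); z points along the fingers, x is the direction in which the jaws open and shut, and the axes are right-handed (so a half turn about z gives the same grasp; the last joint's range is limited). The gripper opens to 85 mm and grips with 20 to 120 N. Pads are 22 mm wide; open, the fingers measure 114 mm over their backs; the gripper's body (76 mm by 85 mm) begins 54 mm behind the grasp point. The pads swing forward as they close: fully open they stand 13 mm farther back than shut.
Start: joints at [-1.334, 0.32, 1.565, -0, 1.257, -0.02], TCP at [0.146, -0.556, 0.231] pointing down, gripper open.
Joint ranges: [-3.11, 3.11], [-0.84, 2.01], [0.21, 2.61], [-1.34, 4.49], [0.05, 2.63], [-2.56, 2.56]. Speed limits (rad/s): [2.57, 2.57, 3.14, 3.14, 3.14, 3.14].

### API

Orientations are given as a unit quaternion [w, x, y, z].
In Python, from bench import robot, imaging gives the robot as it stands.
- The arm moves only by the tool jog_arm, never from a script. Its argument "targets" is text: rows parted by semicolons, each of 4 numbers parted by spaces: the shift along the tool's x, y, z in units of 300 mm (1.0 is 300 mm), then the turn about the tool's z in units of 0.5 rad (1.0 is 0.5 rad). In form: tx ty tz yaw; .... A call has 1 to 8 rows; each row is the pose to reach, as a shift and turn from the pose commanded when the call began, along the tool's axes at that moment; what a row does not reach only later rows make up. A row lasts 1/10 s, in which the tool goes at most 50 mm and 8.59 degrees, less where a joint would pass 70% of its speed; a pose out of reach is approached as far as the arm can. A call with a number of a shift or a turn outside -1 to 1 is refused whole. A call with a gripper value outside its range is refused whole. "jaw" is the closure, from -1 (fully open) to 1 (shut), set as the call begins (left out, the last holds). The fingers move at their own pace and stop on an object; the grip force is fixed at half the most. Time passes only in rows, so rows that repeat a pose let the fingers close. It gives the time, the measured TCP pose, the force and the opening at its end, in the units of the state.
- robot.observe(): the state, without advancing time (a new reading comes with each control period).
- imaging.camera(name): name is "side" or "top" or "wrist"; returns the picture (384x512x3 uint8, red, green, blue); there is no depth.
- imaging.get_calibration(name): a dict with "mtx" (3x3 intrinsics, pixels), "distortion" ([k1, k2, p1, p2, k3] as OpenCV has them; the pictures are not rectified), "xyz" and "orientation" of the camera in the world; the wrist camera has in their place "T_tool_cam" (4x4, takes a point from camera to tool coordinates, whose origin is the TCP and whose axes are the tool frame's). Camera axes: x right, y up, looking along -z (the intrinsics and any distortion apply to the point x, -y, -z); pixel columns grow to the right and rows downward; lengths in m; the calibration is good to about 2 mm. A picture is of the moment at which its call begins: read the wrist's pose just before it. get_calibration takes no time and is no camera call.
- robot.sign_off(): hands the job in, once; it reports no verdict.
The state is a dict: "t": time; "qpos": joint angles; "joint_vel": joint speeds; "tau": joint torques, N m; "eef_pos": TCP position; "eef_rot": TCP orientation; "ft_force": force on the tool from outside, world axes, zero at the start; "torque": the same for the moment, N m; "grip_width": opening from 0.0 (shut) to 1.0 (fully open).
Only numpy, scipy, OpenCV 4.12 (cv2) and the standard library are available. Lean on these libraries where they do the work, as an engineer would, in place of code of your own. Each camera call takes 0.05 s, during which the arm holds its last target.

## Working session

There is one attempt and no reset: what is moved stays moved. The work goes in short steps, Python scripts to look and compute and a tool call to move; the robot and the scene stay as the last step left them, time stands still between calls to the robot, and variables do not carry over. Pictures are saved under pics/ and viewed, and the job is handed in when it is done.

Besides the shell and the picture viewer there is one more tool, called after "Request:" by a JSON object that holds its "method" and its "body". jog_arm: Moves the arm, as the interface text tells. Its arguments: {"type":"object","properties":{"targets":{"type":"string"},"jaw":{"type":"number"}},"required":["targets"]}

```bash
ls; mkdir -p pics; python3 - <<'E'
from bench import robot, imaging
import cv2
print(robot.observe())
for n in ("top","side","wrist"):
    im=imaging.camera(n); cv2.imwrite(f"pics/{n}0.png",cv2.resize(im[...,::-1],None,fx=1.5,fy=1.5))
    cv2.imwrite(f"pics/{n}0_raw.png",im[...,::-1])
    print(n,imaging.get_calibration(n))
E
```

```text
pics
{'t': 0.0, 'qpos': array([-1.33396847e+00,  3.20315440e-01,  1.56568337e+00, -2.22158716e-05,
        1.25739604e+00, -1.99617644e-02]), 'joint_vel': array([ 0.00223165,  0.00089334,  0.0003087 , -0.000564  ,  0.00120058,
       -0.00103849]), 'tau': array([-3.86254644e-03, -4.15525675e+01, -2.34163767e+01, -1.90670930e-04,
        8.28350836e-03, -9.82701238e-06]), 'eef_pos': array([ 0.14594013, -0.55567781,  0.23046705]), 'eef_rot': array([-5.56240663e-04,  7.91827754e-01, -6.10743806e-01, -7.09002819e-04]), 'ft_force': array([-0.09391269,  0.35882304,  0.48139591]), 'torque': array([-9.20896735e-03, -3.38517649e-02, -6.02383634e-05]), 'grip_width': 0.9965461818057322}
top {'mtx': array([[488.15069479,   0.        , 271.08559098],
       [  0.        , 488.15069479, 199.00269426],
       [  0.        ,   0.        ,   1.        ]]), 'distortion': array([-0.21052031,  0.        ,  0.        ,  0.        ,  0.        ]), 'xyz': array([ 0.14250177, -0.10662456,  1.19064428]), 'orientation': array([ 0.71566749,  0.0811905 , -0.08018948, -0.68905573])}
side {'mtx': array([[485.8286
[... 270 characters left out ...]
73258253]), 'orientation': array([ 0.89022863,  0.44357459, -0.04555004, -0.09305787])}
wrist {'mtx': array([[269.97855046,   0.        , 255.89634654],
       [  0.        , 269.97855046, 192.61907968],
       [  0.        ,   0.        ,   1.        ]]), 'distortion': array([-0.05670065,  0.        ,  0.        ,  0.        ,  0.        ]), 'T_tool_cam': array([[ 9.99999982e-01,  1.69080358e-04, -8.70195594e-05,
        -4.89494504e-04],
       [ 1.39525159e-04, -9.63317559e-01, -2.68364046e-01,
        -6.75839176e-02],
       [-1.29202558e-04,  2.68364029e-01, -9.63317565e-01,
        -1.43871427e-01],
       [ 0.00000000e+00,  0.00000000e+00,  0.00000000e+00,
         1.00000000e+00]])}
```

View pics/top0.png

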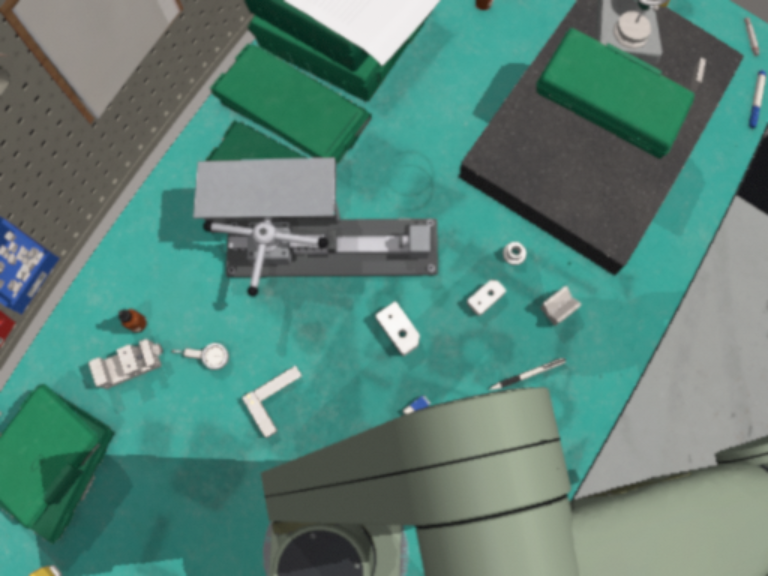

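View pics/side0.png

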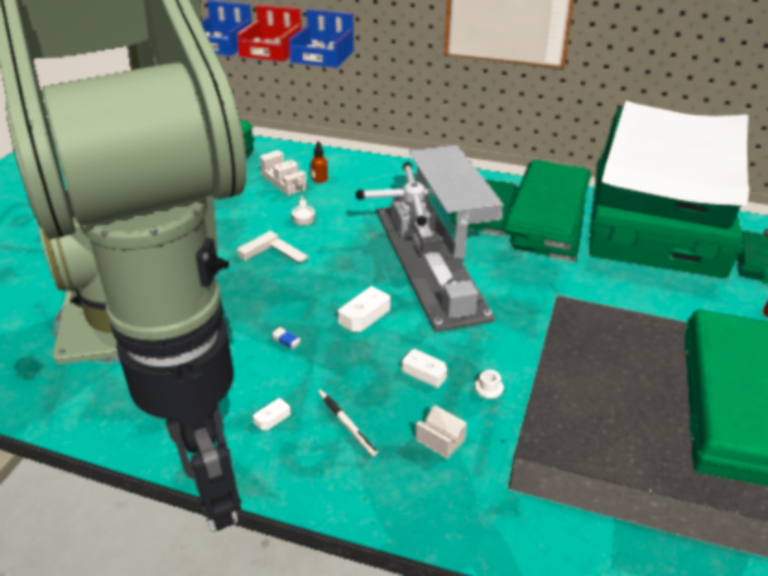

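View pics/wrist0.png

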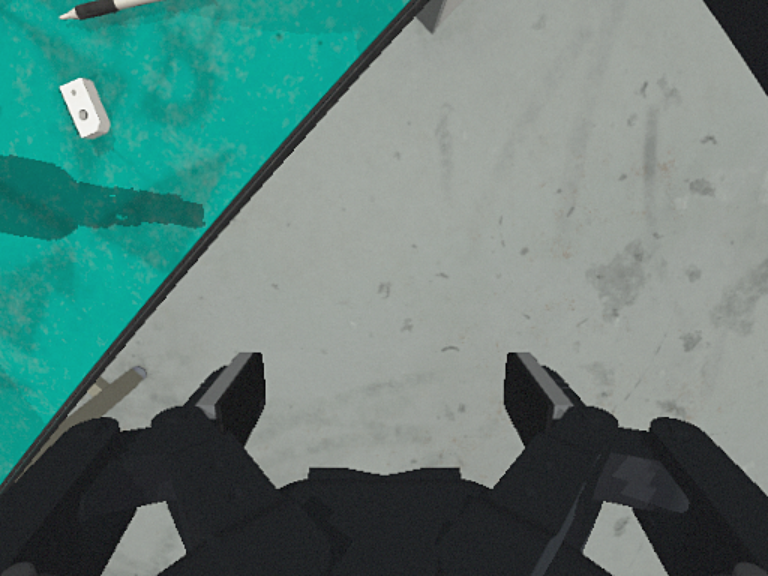

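The top view shows three holed blocks: large at (398,328), middle at (486,297), and a small one that only the side view shows, at (272,414). The description calls for the middle one. The V-block is at (561,304), the bush at (514,252), and the fixture runs from (230,245) to (437,245) with its hub at (263,233). All pixels are in the 1.5x pictures. Next I'll measure sizes and crop close.

```bash
cat > h.py <<'E'
import numpy as np, cv2
from scipy.spatial.transform import Rotation as R
from bench import robot, imaging
def q2m(q): return R.from_quat([q[1],q[2],q[3],q[0]]).as_matrix()
def campose(n,obs=None):
    c=imaging.get_calibration(n)
    if n=="wrist":
        obs=obs or robot.observe(); T=np.eye(4); T[:3,:3]=q2m(obs["eef_rot"]);T[:3,3]=obs["eef_pos"]
        M=T@c["T_tool_cam"]; return c,M[:3,:3],M[:3,3]
    return c,q2m(c["orientation"]),np.array(c["xyz"])
def onplane(n,pts,z,obs=None):
    c,Rm,p=campose(n,obs)
    u=cv2.undistortPoints(np.array(pts,float).reshape(-1,1,2),c["mtx"],c["distortion"]).reshape(-1,2)
    d=np.c_[u[:,0],-u[:,1],-np.ones(len(u))]@Rm.T
    s=(z-p[2])/d[:,2]; return p+d*s[:,None]
def proj(n,P,obs=None):
    c,Rm,p=campose(n,obs); q=(np.atleast_2d(P)-p)@Rm; q=q*[1,-1,-1]
    return cv2.projectPoints(q.reshape(-1,1,3),np.zeros(3),np.zeros(3),c["mtx"],c["distortion"])[0].reshape(-1,2)
E
python3 - <<'E'
import cv2,numpy as np
from h import *
im=cv2.imread("pics/top0_raw.png")
a=im[180:250,230:400]; cv2.imwrite("pics/crop_blk.png",cv2.resize(a,None,fx=4.5,fy=4.5,interpolation=cv2.INTER_CUBIC))
a=im[95:205,125:305]; cv2.imwrite("pics/crop_fix.png",cv2.resize(a,None,fx=4.4,fy=4.4,interpolation=cv2.INTER_CUBIC))
def white(im,roi):
    x0,y0,x1,y1=roi; s=im[y0:y1,x0:x1].astype(int)
    m=((s.min(2)>150)).astype(np.uint8)
    m=cv2.morphologyEx(m,cv2.MORPH_CLOSE,np.ones((5,5)))
    c=max(cv2.findContours(m,cv2.RETR_EXTERNAL,cv2.CHAIN_APPROX_NONE)[0],key=cv2.contourArea)
    return c.reshape(-1,2)+[x0,y0]
for roi in ((245,195,285,240),(305,180,345,215)):
    c=white(im,roi); w=onplane("top",c,0.02)
    r=cv2.minAreaRect((w[:,:2]*1000).astype(np.float32)); print("top",roi,r)
E
```

```text
top (245, 195, 285, 240) ((366.56890869140625, -88.79940795898438), (81.28227233886719, 41.750343322753906), 37.491188049316406)
top (305, 180, 345, 215) ((425.6463928222656, -231.02645874023438), (32.434791564941406, 60.35456466674805), 43.52068328857422)
```

View pics/crop_blk.png

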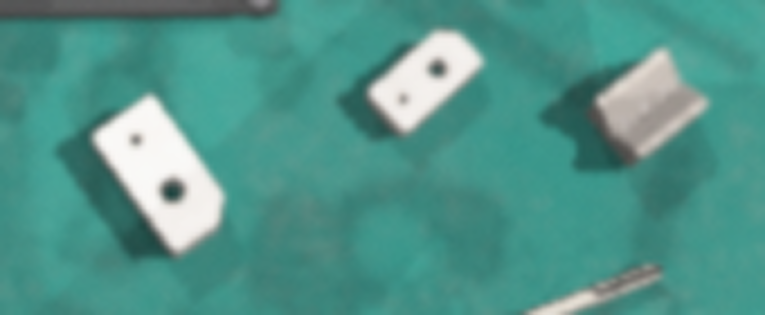

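View pics/crop_fix.png

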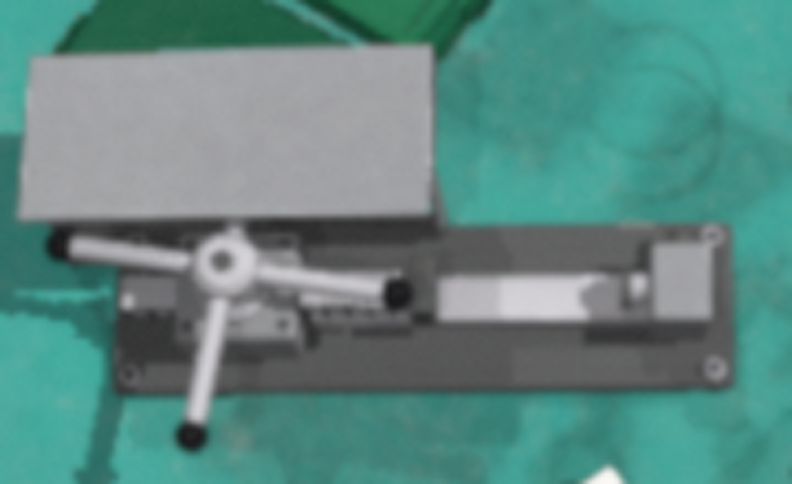

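```bash
python3 - <<'E'
from h import *
f=lambda P:np.array([[125+(x+.5)/4.4-.5,95+(y+.5)/4.4-.5] for x,y in P])
np.set_printoptions(precision=4,suppress=True)
c=onplane("top",f([(115,393),(733,388),(730,226)]),.01); print("base NL NR FR",c)
print(np.linalg.norm(c[0]-c[1]),np.linalg.norm(c[2]-c[1]))
print("ang of -y",c[1]-c[0])
hub=onplane("top",f([(224,262)]),.096); print("hub",hub)
b=onplane("top",f([(62,243),(191,436),(397,294)]),.082); print("balls",b,np.linalg.norm(b-hub,axis=1),np.linalg.norm(b[0]-b[2]), (b[0]+b[2])/2)
print("rail end/jaw face z.024", onplane("top",f([(437,298),(650,280)]),.024))
print("rail edges z24",onplane("top",f([(550,277),(550,321)]),.024))
print("tailstock top corners z54",onplane("top",f([(653,240),(713,240),(713,320),(655,320)]),.054))
print("jaw top",onplane("top",f([(437,298),(437,245),(437,320)]),.052))
print("guard edge z106",onplane("top",f([(20,221),(433,217)]),.106))
E
```

```text
base NL NR FR [[ 0.4448  0.2064  0.01  ]
 [ 0.4608 -0.1485  0.01  ]
 [ 0.5582 -0.1441  0.01  ]]
0.3552627578500637 0.0974534738407202
ang of -y [ 0.016  -0.3549  0.    ]
hub [[0.4979 0.1308 0.096 ]]
balls [[0.5109 0.2261 0.082 ]
 [0.404  0.1433 0.082 ]
 [0.4873 0.0373 0.082 ]] [0.0972 0.0957 0.0951] 0.1902923975641311 [0.4991 0.1317 0.082 ]
rail end/jaw face z.024 [[ 0.5037  0.0218  0.024 ]
 [ 0.5189 -0.099   0.024 ]]
rail edges z24 [[ 0.5186 -0.042   0.024 ]
 [ 0.4924 -0.0433  0.024 ]]
tailstock top corners z54 [[ 0.5327 -0.1     0.054 ]
 [ 0.5341 -0.1335  0.054 ]
 [ 0.4874 -0.1348  0.054 ]
 [ 0.4862 -0.1028  0.054 ]]
jaw top [[0.4951 0.0187 0.052 ]
 [0.5261 0.0206 0.052 ]
 [0.4823 0.0179 0.052 ]]
guard edge z106 [[0.5149 0.244  0.106 ]
 [0.5236 0.0178 0.106 ]]
```

Measured top face is 60x32 mm, and the close crop shows two holes, so the middle block is confirmed (the large one measures 81x42). Fixture yaw is about 0.042 rad, its origin about (0.503, 0.031), and the hub about (0.499, 0.131). Next I'll write a planning helper.

```bash
cat >> h.py <<'E'
def plan(xyz,theta=None,cmd=None):
    """shift in units & yaw units to reach world xyz with tool x at world angle theta (deg)"""
    o=robot.observe(); M=q2m(o["eef_rot"]); p=np.array(o["eef_pos"])
    d=M.T@(np.array(xyz)-p)/0.3
    th=np.arctan2(M[1,0],M[0,0]); y=0
    if theta is not None:
        y=-((np.radians(theta)-th+np.pi)%(2*np.pi)-np.pi)/.5
    print("t",round(o["t"],2),"pos",p.round(4),"th",np.degrees(th).round(2),"F",np.round(o["ft_force"],2),"grip",round(o["grip_width"],3),"q",np.round(o["qpos"],2))
    print("shift units",d.round(4),"yaw units",round(y,3), "tilt",(M[:,2]).round(4))
E
python3 -c "
from h import *
plan([.4256,-.231,.14],43.5)"
```

```text
t 0.15 pos [ 0.146  -0.5558  0.2307] th -75.29 F [-0.25  0.48 -0.17] grip 1.003 q [-1.33  0.32  1.57  0.    1.26 -0.02]
shift units [-0.81   -1.1765  0.3034] yaw units -4.146 tilt [-3.0e-04  1.3e-03 -1.0e+00]
```

Request:
{"method": "jog_arm", "body": {"targets": "-0.12 -0.15 0 -0.25;-0.23 -0.3 0 -0.5;-0.33 -0.44 0 -0.75;-0.43 -0.58 0 -1;-0.53 -0.72 0 -1;-0.62 -0.86 0 -1;-0.7 -0.95 0.1 -1;-0.7 -0.95 0.1 -1"}}

```text
t: 0.95
eef_pos: [0.369, -0.2767, 0.1994]
eef_rot: [-0.001, 0.919, -0.394, -0.002]
ft_force: [-0.5, 0.4, -0.0]
grip_width: 0.998
```

```bash
python3 -c "
from h import *
plan([.4256,-.231,.14],43.5)"
```

```text
t 0.95 pos [ 0.369  -0.2767  0.1994] th -46.39 F [-0.53  0.41 -0.02] grip 0.998 q [-0.67  0.17  1.86  0.    1.12  0.14]
shift units [ 0.0207 -0.2417  0.1982] yaw units -3.138 tilt [-0.0025  0.0034 -1.    ]
```

Request:
{"method": "jog_arm", "body": {"targets": "0.01 -0.1 0.05 -0.28;0.02 -0.2 0.1 -0.56;0.02 -0.24 0.12 -0.84;0.02 -0.24 0.12 -1"}}

```text
t: 1.35
eef_pos: [0.4251, -0.2348, 0.164]
eef_rot: [-0.0, 0.988, -0.153, -0.001]
ft_force: [0.0, 0.2, 0.8]
grip_width: 0.999
```

Request:
{"method": "jog_arm", "body": {"targets": "0 0 0 -0.29;0 0 0 -0.58;0 0 0 -0.87;0 0 0 -1"}}

```text
t: 1.75
eef_pos: [0.4244, -0.2363, 0.1652]
eef_rot: [0.0, 0.996, 0.095, -0.0]
ft_force: [0.3, 0.4, 0.8]
grip_width: 0.999
```

Request:
{"method": "jog_arm", "body": {"targets": "0 0 0 -0.29;0 0 0 -0.58;0 0 0 -0.87;0 0 0 -1;0 0 0 -1;0 0 0 -1"}}

```text
t: 2.35
eef_pos: [0.4246, -0.236, 0.1653]
eef_rot: [0.0, 0.942, 0.335, -0.0]
ft_force: [-0.6, -0.4, 0.3]
grip_width: 0.997
```

```bash
python3 - <<'E'
from h import *
plan([.4256,-.231,.14],43.5)
o=robot.observe(); im=imaging.camera("wrist")[...,::-1]; cv2.imwrite("pics/w1.png",cv2.resize(im,None,fx=1.5,fy=1.5))
s=im.astype(int); m=((s.min(2)>170)).astype(np.uint8); m[300:]=0
m=cv2.morphologyEx(m,cv2.MORPH_CLOSE,np.ones((9,9)))
for c in cv2.findContours(m,cv2.RETR_EXTERNAL,cv2.CHAIN_APPROX_NONE)[0]:
    if cv2.contourArea(c)>300:
        w=onplane("wrist",c.reshape(-1,2),.02,o); print(c.reshape(-1,2).mean(0),cv2.minAreaRect((w[:,:2]*1000).astype(np.float32)))
E
```

```text
t 2.35 pos [ 0.4246 -0.236   0.1653] th 39.19 F [-0.56 -0.36  0.28] grip 0.997 q [-0.53  0.24  1.86 -0.    1.04 -1.21]
shift units [ 0.0133 -0.0108  0.0842] yaw units -0.15 tilt [-3.e-04 -2.e-04 -1.e+00]
[286.37349398 246.        ] ((501.4288330078125, -274.42303466796875), (35.64085006713867, 37.80927276611328), 39.09050369262695)
[188.65648855 253.94656489] ((417.40850830078125, -354.520751953125), (33.28986740112305, 57.99347686767578), 36.872100830078125)
[ 20.81791045 241.6119403 ] ((263.3147888183594, -473.62982177734375), (93.34598541259766, 192.36045837402344), 22.966718673706055)
[260.79333333 176.56      ] ((426.4384765625, -229.190673828125), (30.561674118041992, 60.039794921875), 43.96057891845703)
[130.87142857 174.92142857] ((312.4923095703125, -318.6381530761719), (8.212867736816406, 76.8384780883789), 22.683807373046875)
[406.91823899 151.6163522 ] ((528.5988159179688, -106.139892578125), (47.60250473022461, 65.48334503173828), 2.4879534244537354)
[72.85470085 77.13675214] ((207.0287322998047, -270.03497314453125), (43.837921142578125, 22.527015686035156), 32.560062408447266)
[450.4040404   75.54040404] ((508.09521484375, -20.239151000976562), (25.92047691345215, 98.03385925292969), 2.714747667312622)
[306.38931298  27.78244275] ((366.1171875, -85.53413391113281), (80.14676666259766, 48.669952392578125), 36.71535873413086)
```

View pics/w1.png

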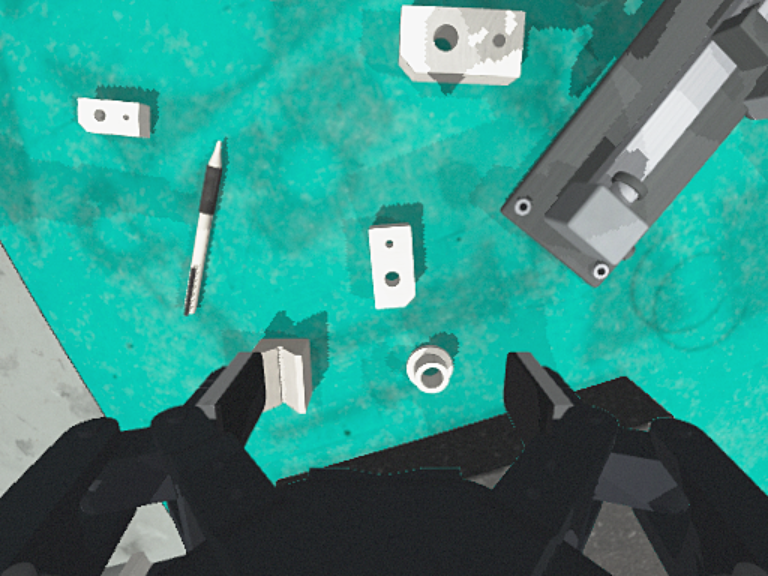

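```bash
python3 -c "
from h import *
plan([.4262,-.2298,.004],43.9)"
```

```text
t 2.4 pos [ 0.4247 -0.2359  0.1653] th 39.21 F [ 0.05  0.83 -0.47] grip 0.997 q [-0.53  0.24  1.86 -0.    1.04 -1.21]
shift units [ 0.017  -0.0126  0.5376] yaw units -0.164 tilt [-1.e-04 -2.e-04 -1.e+00]
```

Request:
{"method": "jog_arm", "body": {"targets": "0.017 -0.013 0.1 -0.164;0.017 -0.013 0.2 -0.164;0.017 -0.013 0.3 -0.164;0.017 -0.013 0.38 -0.164;0.017 -0.013 0.45 -0.164;0.017 -0.013 0.51 -0.164;0.017 -0.013 0.535 -0.164;0.017 -0.013 0.535 -0.164"}}

```text
t: 3.2
eef_pos: [0.4258, -0.2292, 0.0041]
eef_rot: [-0.001, 0.927, 0.374, -0.001]
ft_force: [0.4, 0.4, 0.2]
grip_width: 1.0
```

```bash
python3 - <<'E'
from h import *
plan([.4262,-.2298,.004],43.9)
o=robot.observe(); im=imaging.camera("wrist")[...,::-1]; cv2.imwrite("pics/w2.png",cv2.resize(im,None,fx=1.5,fy=1.5))
E
```

```text
t 3.2 pos [ 0.4258 -0.2292  0.0041] th 43.97 F [0.44 0.44 0.18] grip 1.0 q [-0.52  0.45  2.06 -0.    0.64 -1.28]
shift units [-0.0004  0.0024  0.0002] yaw units 0.003 tilt [-1.8e-03  9.0e-04 -1.0e+00]
```

View pics/w2.png

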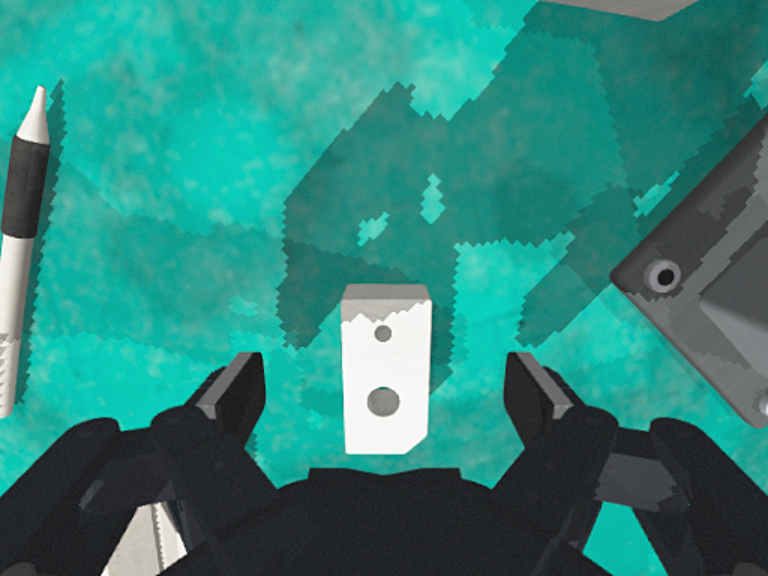

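The block sits centred between the pads: top face from about (342,298) to (430,453), with the TCP column near 384. I'll close now.

Request:
{"method": "jog_arm", "body": {"targets": "0 0 0 0;0 0 0 0;0 0 0 0;0 0 0 0;0 0 0 0;0 0 0 0;0 0 0 0;0 0 0 0", "jaw": 1}}

```text
t: 4.05
eef_pos: [0.4268, -0.2296, 0.0056]
eef_rot: [0.001, 0.927, 0.375, 0.0]
ft_force: [-0.2, 0.6, 6.7]
grip_width: 0.336
```

Request:
{"method": "jog_arm", "body": {"targets": "0 0 -0.08 0;0 0 -0.18 0;0 0 -0.28 0;0 0 -0.36 0;0 0 -0.38 0;0 0 -0.38 0"}}

```text
t: 4.65
eef_pos: [0.4265, -0.2294, 0.1192]
eef_rot: [0.001, 0.927, 0.375, 0.0]
ft_force: [-0.1, -0.6, -1.7]
grip_width: 0.333
```

```bash
python3 - <<'E'
from h import *
plan([.5060,-.040,.12],2.5)
o=robot.observe(); im=imaging.camera("wrist")[...,::-1]; cv2.imwrite("pics/w3.png",cv2.resize(im,None,fx=1.5,fy=1.5))
E
```

```text
t 4.65 pos [ 0.4265 -0.2294  0.1192] th 44.0 F [-0.14 -0.56 -1.66] grip 0.333 q [-0.52  0.28  1.93 -0.    0.92 -1.29]
shift units [ 0.6293 -0.2701 -0.0028] yaw units 1.449 tilt [ 1.3e-03 -8.0e-04 -1.0e+00]
```

View pics/w3.png

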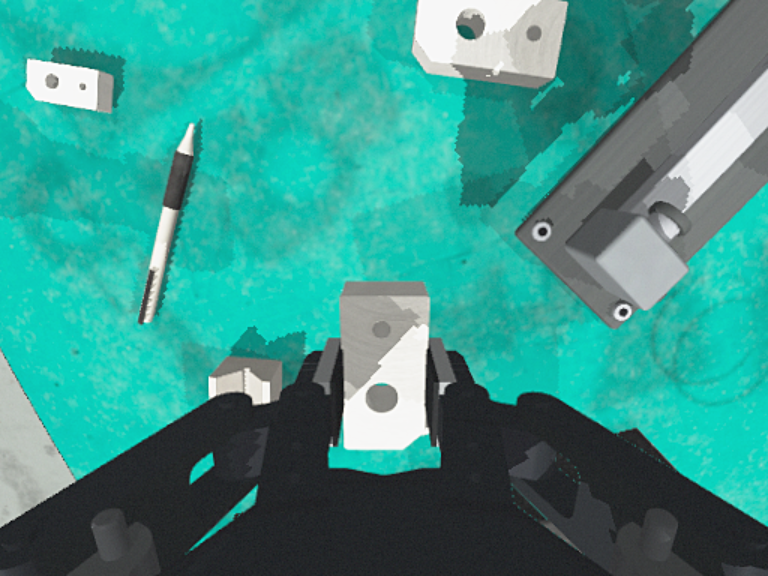

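Request:
{"method": "jog_arm", "body": {"targets": "0.1 -0.04 -0.05 0.1;0.2 -0.09 -0.05 0.3;0.3 -0.13 -0.05 0.5;0.4 -0.17 -0.05 0.7;0.5 -0.21 -0.05 0.9;0.58 -0.25 -0.05 1;0.629 -0.27 -0.05 1;0.629 -0.27 -0.05 1"}}

```text
t: 5.5
eef_pos: [0.5054, -0.0383, 0.1318]
eef_rot: [-0.001, 0.991, 0.135, -0.002]
ft_force: [-0.9, -1.0, -1.3]
grip_width: 0.328
```

Request:
{"method": "jog_arm", "body": {"targets": "0 0 0 0.2;0 0 0 0.4;0 0 0 0.449;0 0 0 0.449;0 0 0 0.449"}}

```text
t: 6.0
eef_pos: [0.5054, -0.0404, 0.1333]
eef_rot: [0.0, 1.0, 0.022, -0.001]
ft_force: [-0.7, 0.8, -1.6]
grip_width: 0.334
```

```bash
python3 - <<'E'
from h import *
plan([.5060,-.040,.032],2.5)
o=robot.observe(); im=imaging.camera("wrist")[...,::-1]; cv2.imwrite("pics/w4.png",cv2.resize(im,None,fx=1.5,fy=1.5))
im=imaging.camera("top")[...,::-1];cv2.imwrite("pics/t4.png",cv2.resize(im[80:260,100:360],None,fx=3,fy=3))
E
```

```text
t 6.0 pos [ 0.5054 -0.0404  0.1333] th 2.54 F [-0.7   0.76 -1.56] grip 0.334 q [-0.1   0.3   1.86 -0.    0.98 -0.15]
shift units [ 0.0025 -0.0011  0.3377] yaw units 0.001 tilt [-1.e-03 -1.e-04 -1.e+00]
```

View pics/w4.png

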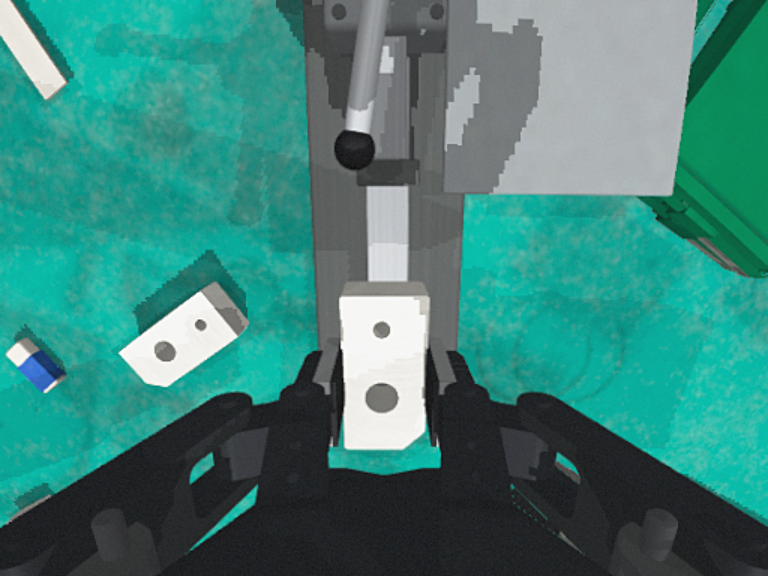

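View pics/t4.png

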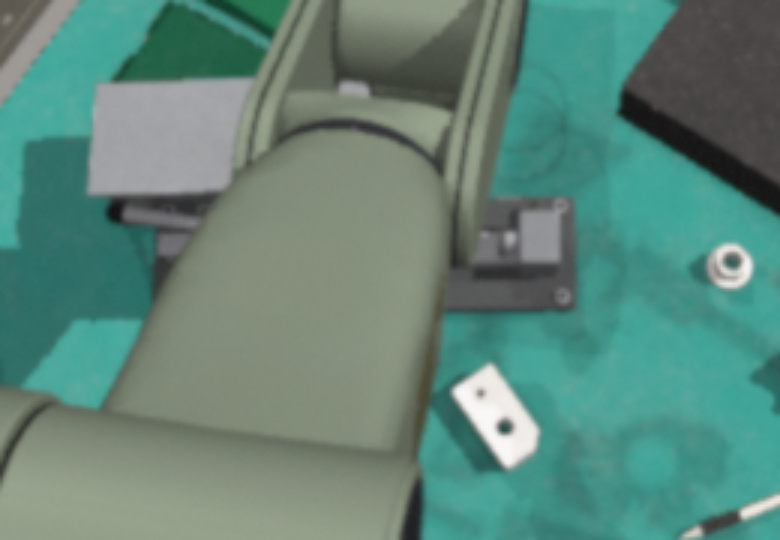

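The block is held above the rail. In the wrist view the rail is at columns 367–409 near row 250, the jaw front is at row 185, the ball at (355,150), and the guard corner at (445,193).

```bash
python3 - <<'E'
from h import *
np.set_printoptions(precision=4,suppress=True)
o=robot.observe(); f=lambda P:(np.array(P,float)+.5)/1.5-.5
r=onplane("wrist",f([(368,270),(407,270),(367,200),(410,200)]),.024,o);print("rail",r[:,:2],(r[0]+r[1])/2,(r[2]+r[3])/2)
r=onplane("wrist",f([(316,270),(461,270),(312,200),(463,200)]),.010,o);print("base",(r[0]+r[1])[:2]/2,(r[2]+r[3])[:2]/2,np.linalg.norm(r[0]-r[1]))
r=onplane("wrist",f([(358,183),(419,183)]),.052,o);print("jaw face top",r,r.mean(0))
print("ball",onplane("wrist",f([(355,150)]),.082,o))
print("guard corners",onplane("wrist",f([(444,192),(673,195)]),.106,o))
plan([.506,-.040,.032],2.5)
E
```

```text
rail [[ 0.4943 -0.0303]
 [ 0.5193 -0.0291]
 [ 0.4922  0.0137]
 [ 0.5186  0.0149]] [ 0.5068 -0.0297  0.024 ] [0.5054 0.0143 0.024 ]
base [ 0.5077 -0.0328] [0.5049 0.0137] 0.09829843212774113
jaw face top [[0.4881 0.0241 0.052 ]
 [0.5211 0.0256 0.052 ]] [0.5046 0.0249 0.052 ]
ball [[0.4882 0.0394 0.082 ]]
guard corners [[0.5272 0.023  0.106 ]
 [0.6254 0.0273 0.106 ]]
t 6.1 pos [ 0.5056 -0.0402  0.1336] th 2.52 F [ 0.35 -0.18 -1.52] grip 0.333 q [-0.1   0.3   1.86 -0.    0.98 -0.15]
shift units [ 0.0016 -0.0007  0.3386] yaw units 0.001 tilt [-0.0004 -0.0001 -1.    ]
```

Request:
{"method": "jog_arm", "body": {"targets": "0.003 0 0.08 0;0.003 0 0.16 0;0.003 0 0.24 0;0.003 0 0.3 0;0.003 0 0.33 0;0.003 0 0.338 0;0.003 0 0.338 0"}}

```text
t: 6.8
eef_pos: [0.507, -0.04, 0.0327]
eef_rot: [0.0, 1.0, 0.022, 0.0]
ft_force: [0.2, 0.5, -0.9]
grip_width: 0.333
```

Request:
{"method": "jog_arm", "body": {"targets": "0 0 0.005 0;0 0 0.005 0;0 0 0.005 0"}}

```text
t: 7.1
eef_pos: [0.507, -0.04, 0.0315]
eef_rot: [0.0, 1.0, 0.022, 0.001]
ft_force: [-0.8, 0.3, -0.4]
grip_width: 0.334
```

```bash
python3 - <<'E'
from h import *
plan([.5066,-.040,.030],2.5)
im=imaging.camera("wrist")[...,::-1]; cv2.imwrite("pics/w5.png",cv2.resize(im,None,fx=1.5,fy=1.5))
E
```

```text
t 7.1 pos [ 0.507  -0.04    0.0315] th 2.49 F [-0.8   0.32 -0.39] grip 0.334 q [-0.1   0.43  1.98 -0.    0.73 -0.14]
shift units [-0.0015 -0.0001  0.0049] yaw units -0.0 tilt [ 1.3e-03 -2.0e-04 -1.0e+00]
```

View pics/w5.png

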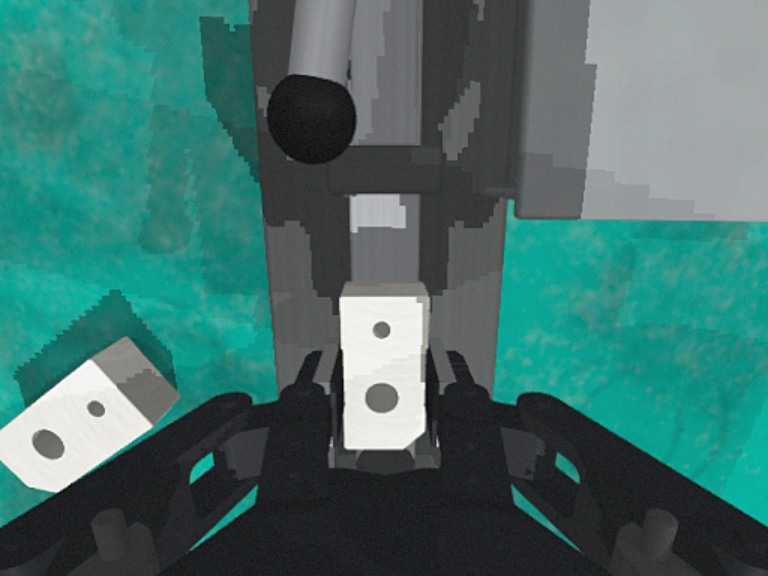

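The block (341–429) is centred over the rail (350–420). I'll lower it to contact.

Request:
{"method": "jog_arm", "body": {"targets": "0 0 0.004 0;0 0 0.008 0;0 0 0.008 0"}}

```text
t: 7.45
eef_pos: [0.5069, -0.04, 0.0296]
eef_rot: [0.0, 1.0, 0.022, 0.0]
ft_force: [-1.7, 0.8, 8.4]
grip_width: 0.332
```

Request:
{"method": "jog_arm", "body": {"targets": "0 0 0 0;0 0 0 0;0 0 0 0;0 0 0 0;0 0 0 0;0 0 0 0", "jaw": -1}}

```text
t: 8.05
eef_pos: [0.5066, -0.04, 0.0284]
eef_rot: [0.0, 1.0, 0.022, -0.0]
ft_force: [-0.3, 0.1, -0.2]
grip_width: 0.996
```

Request:
{"method": "jog_arm", "body": {"targets": "0 0 -0.05 0;0 0 -0.15 0;0 0 -0.3 0;0 0 -0.4 0;0 0 -0.45 0;0 0 -0.45 0"}}

```text
t: 8.65
eef_pos: [0.5081, -0.0401, 0.1659]
eef_rot: [0.0, 1.0, 0.022, 0.003]
ft_force: [0.4, 0.6, -0.6]
grip_width: 1.0
```

```bash
python3 - <<'E'
from h import *
np.set_printoptions(precision=4,suppress=True)
o=robot.observe(); im=imaging.camera("wrist")[...,::-1]; cv2.imwrite("pics/w6.png",cv2.resize(im,None,fx=1.5,fy=1.5))
plan([.5066,-.040,.030],2.5)
s=im.astype(int); m=((s.min(2)>190)).astype(np.uint8); m[300:]=0
m=cv2.morphologyEx(m,cv2.MORPH_CLOSE,np.ones((9,9)))
for c in cv2.findContours(m,cv2.RETR_EXTERNAL,cv2.CHAIN_APPROX_NONE)[0]:
    if cv2.contourArea(c)>300:
        w=onplane("wrist",c.reshape(-1,2),.044,o); print(c.reshape(-1,2).mean(0),cv2.minAreaRect((w[:,:2]*1000).astype(np.float32)))
E
```

```text
t 8.7 pos [ 0.507  -0.04    0.1641] th 2.49 F [-0.   -0.31 -0.79] grip 0.997 q [-0.1   0.27  1.82 -0.    1.05 -0.14]
shift units [-0.0023 -0.0002  0.4471] yaw units -0.0 tilt [ 0.002  -0.0003 -1.    ]
[128.82   217.2333] ((374.245361328125, -79.98820495605469), (73.44126892089844, 36.68941116333008), 37.21613311767578)
[253.5427 184.6098] ((506.5217590332031, -39.81698226928711), (30.297954559326172, 58.994876861572266), 3.2067577838897705)
[250.522   68.4176] ((499.03314208984375, 71.39044952392578), (58.56385040283203, 30.758609771728516), 82.97232818603516)
[30.0409 30.7778] ((293.3363952636719, 101.85639953613281), (21.109642028808594, 77.72694396972656), 36.88623809814453)
```

View pics/w6.png

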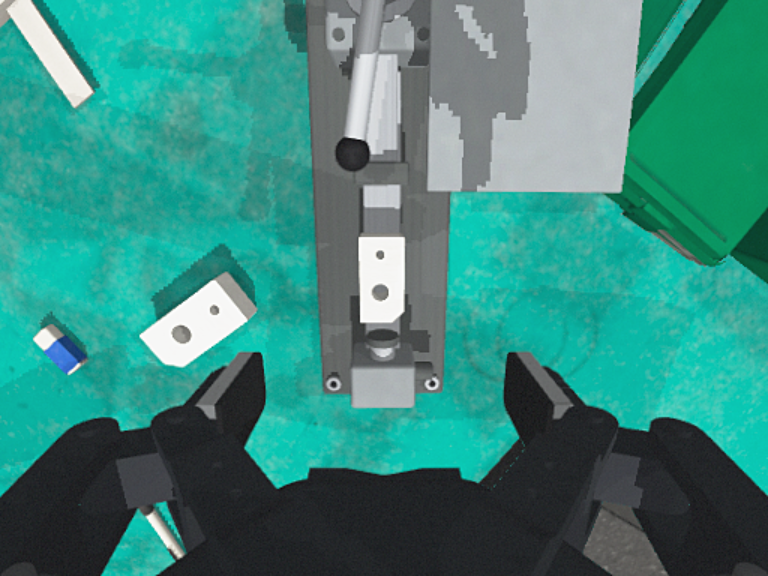

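The block is on the rail at (0.5065, -0.0398), square within about 0.7°, and let go. Now the capstan: I'll shut the fingers and move to the side behind the near spoke.

```bash
cat >> h.py <<'E'
HUB=np.array([.4995,.132])
def fpos(a,off=.017,r=.065):
    a=np.radians(a); u=np.array([np.cos(a),np.sin(a)]); p=np.array([np.sin(a),-np.cos(a)])
    return HUB+r*u-off*p
def arc(alist,off=.017,r=.065,z=None,cmdpos=None):
    o=robot.observe(); M=q2m(o["eef_rot"]); p=np.array(o["eef_pos"]) if cmdpos is None else np.array(cmdpos)
    th=np.arctan2(M[1,0],M[0,0]); z=p[2] if z is None else z
    out=[]
    for a in alist:
        d=M.T@(np.r_[fpos(a,off,r),z]-p)/.3
        y=-((np.radians(a-180)-th+np.pi)%(2*np.pi)-np.pi)/.5
        out.append("%.3f %.3f %.3f %.2f"%(*d,y))
    # spoke angle implied by current pos if in contact
    v=p[:2]-HUB; R_=np.hypot(*v); ang=np.degrees(np.arctan2(v[1],v[0]))%360
    print("R %.4f"%R_,"implied spoke a %.2f"%(ang-np.degrees(np.arcsin(min(1,.017/R_)))))
    print(";".join(out))
E
python3 -c "
from h import *
p=fpos(173,.029);print(p)
plan([p[0],p[1],.164],-7)"
```

```text
[0.43145029 0.11113767]
t 8.7 pos [ 0.507  -0.04    0.1641] th 2.49 F [-0.   -0.31 -0.79] grip 0.997 q [-0.1   0.27  1.82 -0.    1.05 -0.14]
shift units [-2.297e-01 -5.142e-01 -3.000e-04] yaw units 0.331 tilt [ 2.e-03 -3.e-04 -1.e+00]
```

Request:
{"method": "jog_arm", "body": {"targets": "-0.05 -0.08 -0.05 0;-0.1 -0.18 -0.05 0.1;-0.15 -0.3 -0.05 0.2;-0.2 -0.4 -0.05 0.33;-0.23 -0.48 -0.05 0.33;-0.23 -0.514 0 0.33;-0.23 -0.514 0 0.33;-0.23 -0.514 0 0.33", "jaw": 1}}

```text
t: 9.5
eef_pos: [0.4303, 0.1108, 0.1624]
eef_rot: [0.001, 0.998, -0.06, -0.001]
ft_force: [0.1, -0.8, -0.4]
grip_width: -0.0
```

```bash
python3 - <<'E'
from h import *
np.set_printoptions(precision=4,suppress=True)
p=fpos(173,.029);plan([p[0],p[1],.070],-7)
for n in("wrist","side"):
  im=imaging.camera(n)[...,::-1]; 
  if n=="side": im=im[60:240,180:380]; cv2.imwrite("pics/s7.png",cv2.resize(im,None,fx=3.3,fy=3.3))
  else: cv2.imwrite("pics/w7.png",cv2.resize(im,None,fx=1.5,fy=1.5))
E
```

```text
t 9.5 pos [0.4303 0.1108 0.1624] th -6.93 F [ 0.1  -0.81 -0.39] grip -0.0 q [ 0.23  0.18  1.95 -0.    1.02  0.35]
shift units [ 0.0043 -0.002   0.308 ] yaw units 0.003 tilt [-0.0028 -0.001  -1.    ]
```

View pics/w7.png

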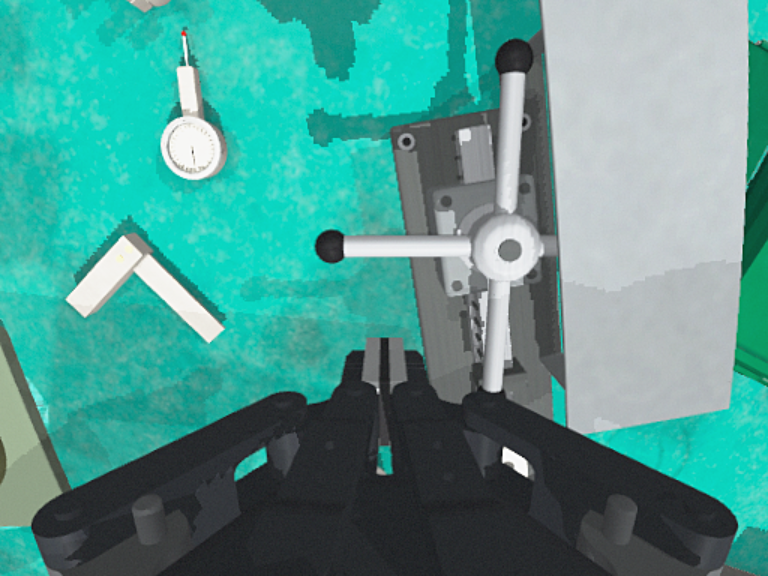

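View pics/s7.png

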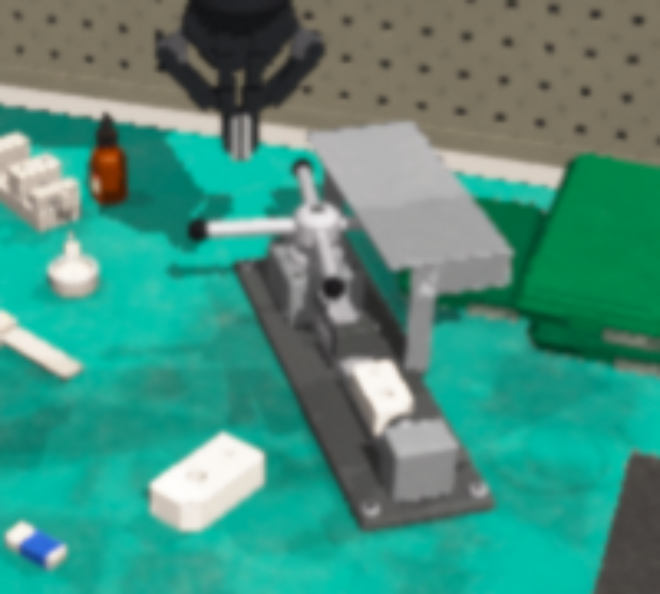

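The wrist view shows the hub top at (508,249), the near ball at (330,246) and the +y ball at (515,57). The shut fingers are clear above.

```bash
python3 - <<'E'
from h import *
np.set_printoptions(precision=4,suppress=True)
o=robot.observe(); f=lambda P:(np.array(P,float)+.5)/1.5-.5
h=onplane("wrist",f([(509,249)]),.096,o)[0]; b=onplane("wrist",f([(330,246),(515,57)]),.082,o)
print(h,b,np.linalg.norm((b-h)[:,:2],axis=1),np.degrees(np.arctan2((b-h)[:,1],(b-h)[:,0])))
p=fpos(173,.029);plan([p[0],p[1],.070],-7)
E
```

```text
[0.5002 0.1337 0.096 ] [[0.4043 0.1447 0.082 ]
 [0.5124 0.2296 0.082 ]] [0.0965 0.0966] [173.4973  82.7297]
t 9.6 pos [0.4312 0.1105 0.1632] th -7.0 F [0.18 0.69 0.02] grip -0.001 q [ 0.23  0.18  1.95 -0.    1.02  0.35]
shift units [ 0.0008 -0.0024  0.3108] yaw units -0.0 tilt [-0.0006 -0.0005 -1.    ]
```

```bash
sed -i 's/^HUB=.*/HUB=np.array([.4998,.1328])/' h.py
```

Request:
{"method": "jog_arm", "body": {"targets": "0 0 0.1 0;0 0 0.2 0;0 0 0.28 0;0 0 0.31 0;0 0 0.31 0;0 0 0.31 0"}}

```text
t: 10.2
eef_pos: [0.432, 0.111, 0.0713]
eef_rot: [-0.0, 0.998, -0.061, 0.001]
ft_force: [0.1, -0.3, 0.4]
grip_width: 0.001
```

```bash
python3 - <<'E'
from h import *
plan([.43,.11,.07],-7)
arc([173,170,165,160,155,150,145],z=.07)
E
```

```text
t 10.2 pos [0.432  0.111  0.0713] th -6.99 F [ 0.05 -0.26  0.37] grip 0.001 q [ 0.23  0.3   2.07 -0.    0.77  0.35]
shift units [-0.0064  0.004   0.0044] yaw units 0.0 tilt [ 1.8e-03  3.0e-04 -1.0e+00]
R 0.0712 implied spoke a 184.04
-0.001 -0.043 0.004 0.00;-0.004 -0.054 0.004 0.10;-0.007 -0.074 0.004 0.28;-0.009 -0.093 0.004 0.45;-0.008 -0.113 0.004 0.63;-0.006 -0.132 0.004 0.80;-0.003 -0.151 0.005 0.98
```

Request:
{"method": "jog_arm", "body": {"targets": "0 -0.02 0.004 0;-0.001 -0.043 0.004 0;-0.004 -0.054 0.004 0.1;-0.007 -0.074 0.004 0.28;-0.009 -0.093 0.004 0.45;-0.008 -0.113 0.004 0.63;-0.006 -0.132 0.004 0.8;-0.003 -0.151 0.005 0.98"}}

```text
t: 11.0
eef_pos: [0.4355, 0.1559, 0.0697]
eef_rot: [0.001, 0.953, -0.302, 0.0]
ft_force: [-2.3, -5.4, 2.8]
grip_width: 0.001
```

```bash
python3 - <<'E'
from h import *
plan([.43,.11,.07],-7)
arc([143,140,136,132,128,124,120],z=.07)
im=imaging.camera("wrist")[...,::-1]; cv2.imwrite("pics/w8.png",cv2.resize(im,None,fx=1.5,fy=1.5))
E
```

```text
t 11.0 pos [0.4355 0.1559 0.0697] th -35.15 F [-2.28 -5.42  2.79] grip 0.001 q [ 0.32  0.32  2.04 -0.    0.78  0.94]
shift units [ 0.073   0.1356 -0.0006] yaw units -0.983 tilt [ 1.0e-04 -2.1e-03 -1.0e+00]
R 0.0683 implied spoke a 145.84
0.001 -0.011 -0.001 0.06;-0.001 -0.022 -0.001 0.17;-0.003 -0.038 -0.001 0.31;-0.004 -0.053 -0.001 0.45;-0.004 -0.069 -0.001 0.59;-0.003 -0.085 -0.001 0.73;-0.001 -0.100 -0.001 0.87
```

View pics/w8.png

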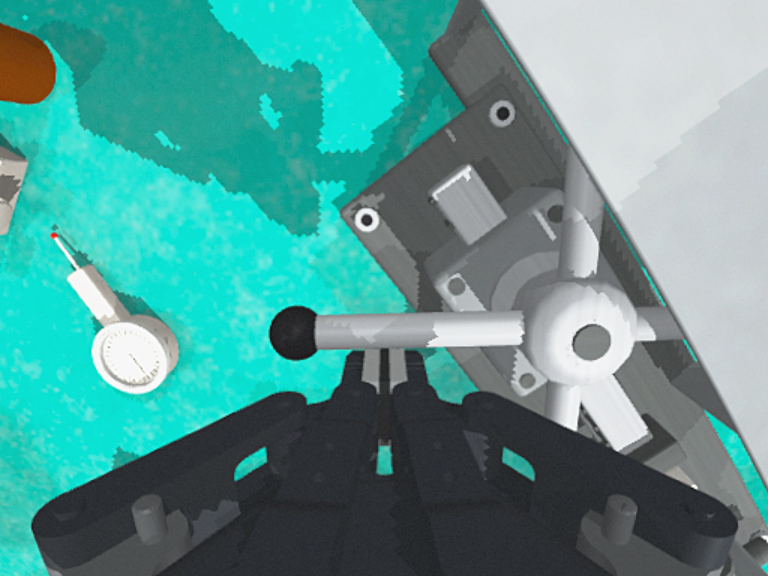

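The spoke (ball at (296,333), hub at (592,342)) is turning under about 5.9 N. I'll carry on.

Request:
{"method": "jog_arm", "body": {"targets": "0 -0.011 -0.001 0.06;-0.001 -0.022 -0.001 0.17;-0.003 -0.038 -0.001 0.31;-0.004 -0.053 -0.001 0.45;-0.004 -0.069 -0.001 0.59;-0.003 -0.085 -0.001 0.73;-0.001 -0.1 -0.001 0.87"}}

```text
t: 11.75
eef_pos: [0.4507, 0.1807, 0.0695]
eef_rot: [0.002, 0.866, -0.5, -0.001]
ft_force: [-3.4, -2.4, 3.5]
grip_width: 0.0
```

```bash
python3 - <<'E'
from h import *
np.set_printoptions(precision=4,suppress=True)
o=robot.observe()
plan([.43,.11,.07],-7)
arc([118,116],z=.07)
im=imaging.camera("wrist")[...,::-1]; cv2.imwrite("pics/w9.png",cv2.resize(im,None,fx=1.5,fy=1.5))
E
```

```text
t 11.75 pos [0.4507 0.1807 0.0695] th -60.0 F [-3.35 -2.36  3.54] grip 0.0 q [ 0.36  0.35  1.99 -0.    0.81  1.41]
shift units [ 0.1695  0.1774 -0.001 ] yaw units -1.85 tilt [-0.0039 -0.0017 -1.    ]
R 0.0686 implied spoke a 121.40
0.002 -0.013 -0.002 0.07;-0.000 -0.021 -0.002 0.14
```

View pics/w9.png

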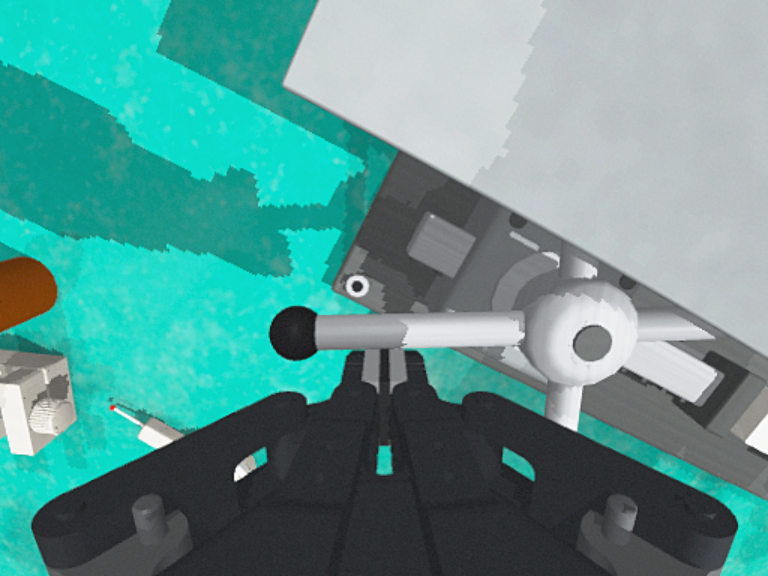

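```bash
python3 - <<'E'
from h import *
p=fpos(210.8,.031);print(p)
plan([p[0],p[1],.15],30)
E
```

```text
[0.45984094 0.07288946]
t 11.8 pos [0.4514 0.1812 0.0696] th -60.11 F [-4.26 -1.27  2.15] grip -0.0 q [ 0.36  0.35  1.99 -0.    0.81  1.41]
shift units [ 0.3268  0.1564 -0.2678] yaw units -3.146 tilt [-0.0028 -0.001  -1.    ]
```

Request:
{"method": "jog_arm", "body": {"targets": "0 0.04 0 0;0 0.04 -0.1 0;0 0.04 -0.2 0;0 0.04 -0.27 -0.2;0.05 0.06 -0.27 -0.5;0.15 0.1 -0.27 -0.75;0.25 0.14 -0.27 -1;0.32 0.16 -0.27 -1"}}

```text
t: 12.6
eef_pos: [0.4586, 0.0723, 0.1506]
eef_rot: [-0.0, 0.963, -0.268, 0.001]
ft_force: [0.2, -0.4, -0.5]
grip_width: 0.003
```

Request:
{"method": "jog_arm", "body": {"targets": "0 0 0 -0.29;0 0 0 -0.58;0 0 0 -0.87;0 0 0 -1"}}

```text
t: 13.0
eef_pos: [0.4588, 0.0737, 0.1505]
eef_rot: [-0.0, 1.0, -0.02, 0.001]
ft_force: [0.3, 0.2, -0.6]
grip_width: -0.0
```

Request:
{"method": "jog_arm", "body": {"targets": "0 0 0 -0.29;0 0 0 -0.58;0 0 0 -0.87;0 0 0 -1;0 0 0 -1;0 0 0 -1"}}

```text
t: 13.6
eef_pos: [0.4589, 0.0738, 0.1505]
eef_rot: [0.0, 0.974, 0.225, 0.0]
ft_force: [-0.2, 0.5, -0.2]
grip_width: 0.003
```

```bash
python3 - <<'E'
from h import *
p=fpos(210.8,.031);print(p)
plan([p[0],p[1],.070],30.8)
im=imaging.camera("wrist")[...,::-1]; cv2.imwrite("pics/w10.png",cv2.resize(im,None,fx=1.5,fy=1.5))
E
```

```text
[0.45984094 0.07288946]
t 13.6 pos [0.4589 0.0738 0.1505] th 25.96 F [-0.18  0.48 -0.15] grip 0.003 q [ 0.13  0.22  1.93  0.    0.99 -0.32]
shift units [0.0013 0.0041 0.2682] yaw units -0.169 tilt [ 8.e-04  2.e-04 -1.e+00]
```

View pics/w10.png

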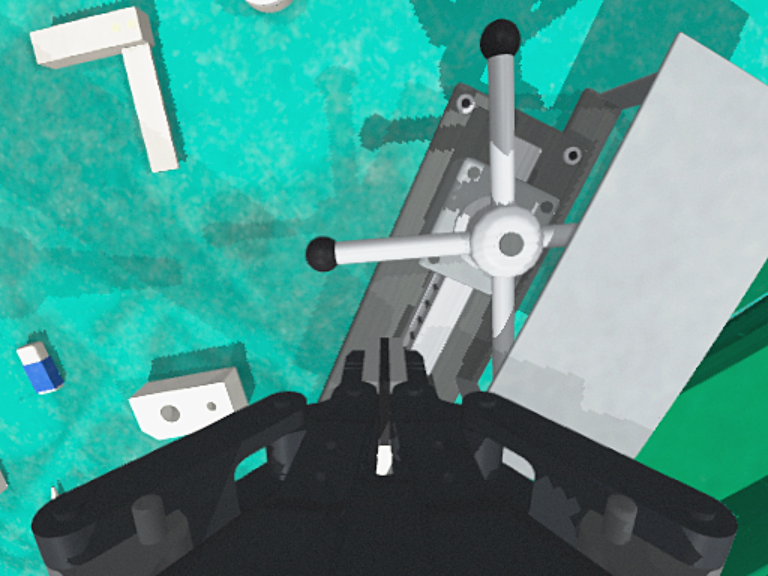

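```bash
python3 - <<'E'
from h import *
np.set_printoptions(precision=4,suppress=True)
o=robot.observe(); f=lambda P:(np.array(P,float)+.5)/1.5-.5
h=onplane("wrist",f([(511,245)]),.096,o)[0]; b=onplane("wrist",f([(322,254),(500,41)]),.082,o)
print(h,b,np.linalg.norm((b-h)[:,:2],axis=1),np.degrees(np.arctan2((b-h)[:,1],(b-h)[:,0])))
E
```

```text
[0.4997 0.1336 0.096 ] [[0.4165 0.0851 0.082 ]
 [0.4506 0.2165 0.082 ]] [0.0963 0.0963] [-149.7481  120.6036]
```

Request:
{"method": "jog_arm", "body": {"targets": "0 0.004 0.1 -0.17;0 0.004 0.2 -0.17;0 0.004 0.25 -0.17;0 0.004 0.268 -0.17;0 0.004 0.268 -0.17"}}

```text
t: 14.15
eef_pos: [0.4594, 0.0727, 0.0695]
eef_rot: [-0.0, 0.964, 0.266, -0.0]
ft_force: [0.1, 0.1, 0.1]
grip_width: -0.002
```

```bash
python3 - <<'E'
from h import *
plan([.43,.11,.07],-7)
arc([213,210,206,201,196,191,186,181],z=.07)
E
```

```text
t 14.15 pos [0.4594 0.0727 0.0695] th 30.84 F [0.11 0.1  0.11] grip -0.002 q [ 0.13  0.32  2.03 -0.    0.78 -0.41]
shift units [-0.0204 -0.1571 -0.0015] yaw units 1.321 tilt [-1.e-03 -2.e-04 -1.e+00]
R 0.0724 implied spoke a 222.54
0.004 -0.038 -0.002 -0.08;0.001 -0.050 -0.002 0.03;-0.002 -0.065 -0.002 0.17;-0.005 -0.084 -0.002 0.34;-0.006 -0.104 -0.002 0.52;-0.005 -0.123 -0.002 0.69;-0.002 -0.143 -0.002 0.87;0.002 -0.162 -0.002 1.04
```

Request:
{"method": "jog_arm", "body": {"targets": "0.003 -0.025 -0.002 0;0.001 -0.045 -0.002 0;-0.002 -0.065 -0.002 0.17;-0.005 -0.084 -0.002 0.34;-0.006 -0.104 -0.002 0.52;-0.005 -0.123 -0.002 0.69;-0.002 -0.143 -0.002 0.87"}}

```text
t: 14.85
eef_pos: [0.4374, 0.1088, 0.0714]
eef_rot: [0.001, 0.999, 0.051, 0.001]
ft_force: [0.3, -4.5, 0.7]
grip_width: -0.004
```

```bash
python3 - <<'E'
from h import *
plan([.43,.11,.07],-7)
arc([183,180,175,170,165,160,158],z=.07)
E
```

```text
t 14.85 pos [0.4374 0.1088 0.0714] th 5.82 F [ 0.25 -4.46  0.68] grip -0.004 q [ 0.22  0.3   2.06 -0.    0.77  0.12]
shift units [-0.0241 -0.0064  0.0048] yaw units 0.447 tilt [ 0.0022 -0.0018 -1.    ]
R 0.0669 implied spoke a 186.28
-0.004 -0.012 0.005 0.10;-0.006 -0.024 0.005 0.20;-0.008 -0.043 0.005 0.38;-0.009 -0.063 0.005 0.55;-0.008 -0.082 0.005 0.73;-0.005 -0.102 0.005 0.90;-0.003 -0.109 0.005 0.97
```

Request:
{"method": "jog_arm", "body": {"targets": "-0.004 -0.014 0.003 0.1;-0.006 -0.028 0.003 0.25;-0.008 -0.045 0.003 0.4;-0.009 -0.063 0.003 0.55;-0.008 -0.082 0.003 0.73;-0.005 -0.1 0.003 0.9"}}

```text
t: 15.45
eef_pos: [0.4326, 0.1385, 0.0707]
eef_rot: [0.001, 0.985, -0.173, 0.001]
ft_force: [-0.0, -6.2, 3.6]
grip_width: 0.003
```

```bash
python3 - <<'E'
from h import *
plan([.43,.11,.07],-7)
arc([158,155,150,145,140,137,134],z=.07)
E
```

```text
t 15.45 pos [0.4326 0.1385 0.0707] th -19.97 F [-0.01 -6.18  3.64] grip 0.003 q [ 0.29  0.31  2.06 -0.    0.78  0.64]
shift units [0.0244 0.0924 0.0026] yaw units -0.453 tilt [ 0.0017 -0.0017 -1.    ]
R 0.0675 implied spoke a 160.51
-0.001 -0.010 0.002 0.07;-0.004 -0.021 0.002 0.18;-0.006 -0.040 0.002 0.35;-0.007 -0.060 0.002 0.52;-0.006 -0.079 0.002 0.70;-0.004 -0.091 0.002 0.80;-0.002 -0.103 0.002 0.91
```

Request:
{"method": "jog_arm", "body": {"targets": "-0.001 -0.012 0.002 0.07;-0.004 -0.024 0.002 0.2;-0.006 -0.042 0.002 0.35;-0.007 -0.06 0.002 0.52;-0.006 -0.079 0.002 0.7;-0.004 -0.091 0.002 0.8"}}

```text
t: 16.05
eef_pos: [0.4396, 0.1645, 0.0698]
eef_rot: [0.001, 0.931, -0.365, -0.0]
ft_force: [-3.2, -4.9, 3.8]
grip_width: -0.003
```

```bash
python3 - <<'E'
from h import *
plan([.43,.11,.07],-7)
arc([136,134,132,130,128,126,124,122],z=.07)
im=imaging.camera("side")[...,::-1][60:240,180:380]; cv2.imwrite("pics/s11.png",cv2.resize(im,None,fx=3.3,fy=3.3))
E
```

```text
t 16.05 pos [0.4396 0.1645 0.0698] th -42.84 F [-3.19 -4.94  3.83] grip -0.003 q [ 0.33  0.33  2.02 -0.    0.79  1.08]
shift units [ 1.001e-01  1.551e-01 -1.000e-04] yaw units -1.251 tilt [-0.001  -0.0021 -1.    ]
R 0.0680 implied spoke a 137.73
0.001 -0.007 -0.001 0.04;-0.000 -0.014 -0.001 0.11;-0.002 -0.022 -0.001 0.18;-0.003 -0.030 -0.001 0.25;-0.004 -0.037 -0.001 0.32;-0.005 -0.045 -0.001 0.39;-0.005 -0.053 -0.001 0.46;-0.005 -0.061 -0.001 0.53
```

View pics/s11.png

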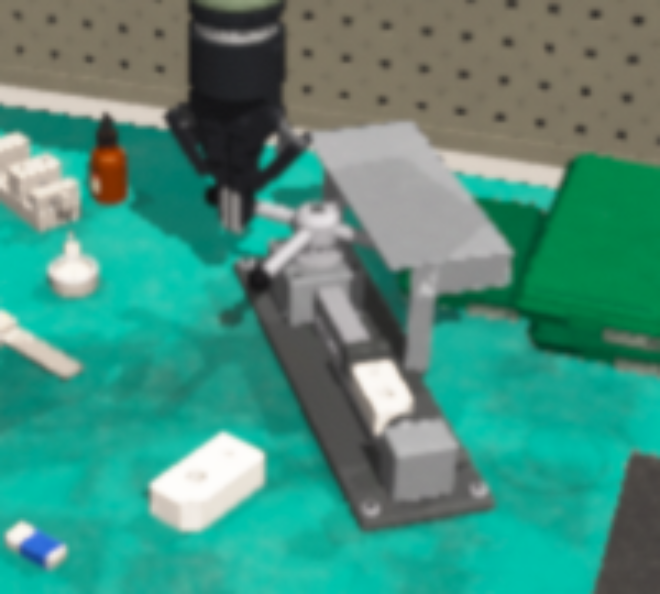

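The jaw (360,345 in the crop) is close to the block (380,390). I'll continue on this spoke, slower.

Request:
{"method": "jog_arm", "body": {"targets": "0 -0.012 -0.001 0.06;-0.001 -0.02 -0.001 0.15;-0.002 -0.028 -0.001 0.23;-0.004 -0.037 -0.001 0.32;-0.005 -0.045 -0.001 0.39;-0.005 -0.053 -0.001 0.46;-0.005 -0.061 -0.001 0.53;-0.005 -0.061 -0.001 0.53"}}

```text
t: 16.9
eef_pos: [0.4501, 0.1792, 0.0697]
eef_rot: [0.001, 0.875, -0.484, -0.001]
ft_force: [-3.5, -2.4, 3.7]
grip_width: 0.002
```

```bash
python3 - <<'E'
from h import *
plan([.43,.11,.07],-7)
arc([120,118,116,114,112,110,108,106],z=.07)
E
```

```text
t 16.9 pos [0.4501 0.1792 0.0697] th -57.9 F [-3.5  -2.36  3.65] grip 0.002 q [ 0.36  0.35  1.99 -0.    0.8   1.37]
shift units [ 0.1599  0.1794 -0.0006] yaw units -1.777 tilt [-0.003  -0.0012 -1.    ]
R 0.0680 implied spoke a 122.48
0.001 -0.009 -0.001 0.07;-0.001 -0.017 -0.001 0.14;-0.002 -0.025 -0.001 0.21;-0.003 -0.033 -0.001 0.28;-0.004 -0.040 -0.001 0.35;-0.005 -0.048 -0.001 0.42;-0.005 -0.056 -0.001 0.49;-0.005 -0.064 -0.001 0.56
```

Total turning is about 2.46 rad and still free. I'll change to the next spoke.

```bash
python3 - <<'E'
from h import *
p=fpos(211.8,.031);print(p)
plan([p[0],p[1],.15],31.8)
E
```

```text
[0.4608926 0.0722012]
t 16.9 pos [0.4501 0.1792 0.0697] th -57.9 F [-3.5  -2.36  3.65] grip 0.002 q [ 0.36  0.35  1.99 -0.    0.8   1.37]
shift units [ 0.3212  0.1599 -0.2674] yaw units -3.131 tilt [-0.003  -0.0012 -1.    ]
```

Request:
{"method": "jog_arm", "body": {"targets": "0 0.04 0 0;0 0.04 -0.1 0;0 0.04 -0.2 0;0 0.04 -0.27 -0.2;0.05 0.06 -0.27 -0.5;0.15 0.1 -0.27 -0.75;0.25 0.14 -0.27 -1;0.32 0.16 -0.27 -1"}}

```text
t: 17.7
eef_pos: [0.462, 0.0711, 0.1508]
eef_rot: [-0.0, 0.968, -0.252, 0.001]
ft_force: [1.0, 1.3, -0.3]
grip_width: -0.003
```

Request:
{"method": "jog_arm", "body": {"targets": "0 0 0 -0.29;0 0 0 -0.58;0 0 0 -0.87;0 0 0 -1"}}

```text
t: 18.1
eef_pos: [0.4621, 0.0725, 0.1506]
eef_rot: [-0.0, 1.0, -0.004, 0.001]
ft_force: [-0.6, -0.4, -0.7]
grip_width: -0.003
```

Request:
{"method": "jog_arm", "body": {"targets": "0 0 0 -0.29;0 0 0 -0.58;0 0 0 -0.87;0 0 0 -1;0 0 0 -1;0 0 0 -1"}}

```text
t: 18.7
eef_pos: [0.4621, 0.0726, 0.1505]
eef_rot: [0.0, 0.97, 0.241, 0.001]
ft_force: [-0.5, -0.1, 0.5]
grip_width: 0.0
```

```bash
python3 - <<'E'
from h import *
p=fpos(211.8,.031);print(p)
plan([p[0],p[1],.070],31.8)
im=imaging.camera("wrist")[...,::-1]; cv2.imwrite("pics/w12.png",cv2.resize(im,None,fx=1.5,fy=1.5))
im=imaging.camera("side")[...,::-1][60:240,180:380]; cv2.imwrite("pics/s12.png",cv2.resize(im,None,fx=3.3,fy=3.3))
E
```

```text
[0.4608926 0.0722012]
t 18.7 pos [0.4621 0.0726 0.1505] th 27.92 F [-0.46 -0.1   0.49] grip 0.0 q [ 0.13  0.22  1.92  0.    0.99 -0.36]
shift units [-0.0046 -0.0008  0.2685] yaw units -0.135 tilt [ 1.1e-03  2.0e-04 -1.0e+00]
```

View pics/w12.png

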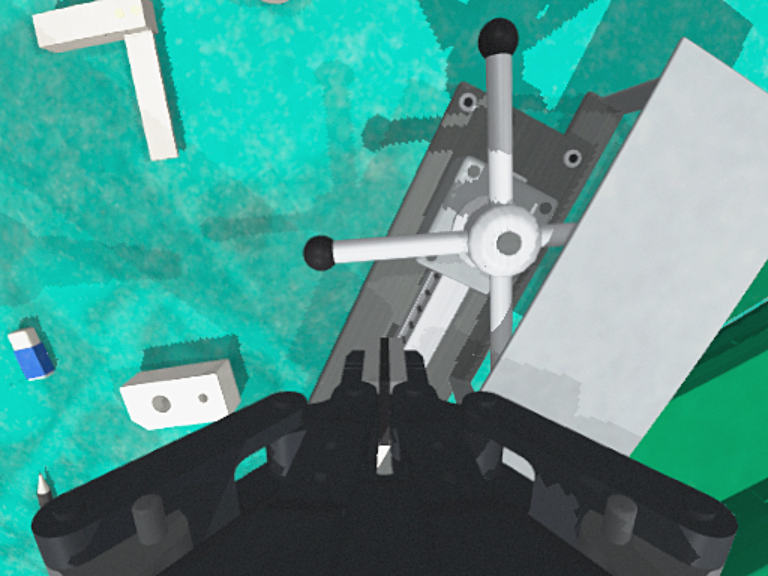

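View pics/s12.png

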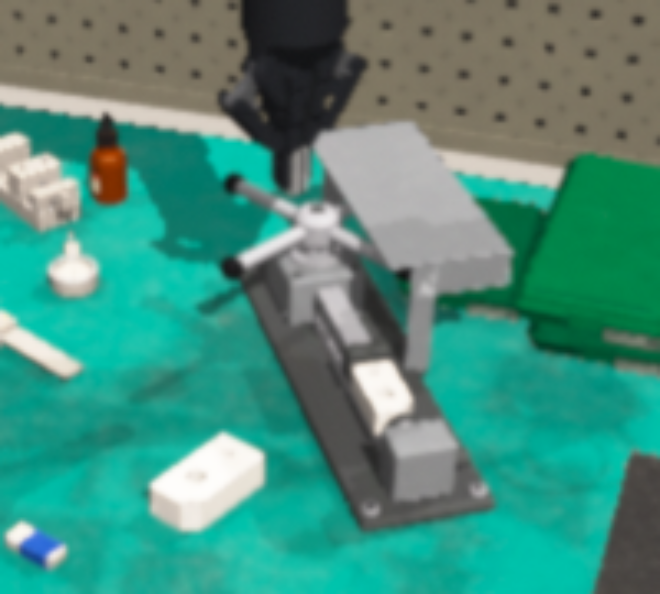

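Spoke C is ready, with its ball at (319,253) and the hub at (508,243). I'll descend behind it.

Request:
{"method": "jog_arm", "body": {"targets": "-0.004 0 0.1 -0.135;-0.004 0 0.2 -0.135;-0.004 0 0.25 -0.135;-0.004 0 0.268 -0.135;-0.004 0 0.268 -0.135"}}

```text
t: 19.3
eef_pos: [0.461, 0.072, 0.0695]
eef_rot: [-0.0, 0.962, 0.274, -0.001]
ft_force: [-0.0, 0.1, -0.9]
grip_width: -0.002
```

```bash
python3 - <<'E'
from h import *
plan([.43,.11,.07],-7)
arc([214,212,209,206,203,200,197,194],z=.07)
E
```

```text
t 19.3 pos [0.461  0.072  0.0695] th 31.84 F [-0.02  0.13 -0.87] grip -0.002 q [ 0.13  0.33  2.03 -0.    0.79 -0.43]
shift units [-0.021  -0.1621 -0.0015] yaw units 1.356 tilt [-1.e-03 -2.e-04 -1.e+00]
R 0.0721 implied spoke a 223.81
0.002 -0.039 -0.002 -0.08;0.000 -0.047 -0.002 -0.01;-0.002 -0.058 -0.002 0.10;-0.005 -0.070 -0.002 0.20;-0.006 -0.081 -0.002 0.31;-0.007 -0.093 -0.002 0.41;-0.007 -0.105 -0.002 0.52;-0.007 -0.116 -0.002 0.62
```

Request:
{"method": "jog_arm", "body": {"targets": "0.002 -0.025 -0.002 0;0 -0.045 -0.002 0;-0.002 -0.056 -0.002 0.1;-0.004 -0.064 -0.002 0.15;-0.005 -0.072 -0.002 0.22;-0.006 -0.081 -0.002 0.31"}}

```text
t: 19.9
eef_pos: [0.4476, 0.0914, 0.0715]
eef_rot: [0.001, 0.98, 0.199, 0.001]
ft_force: [1.3, -5.5, 0.6]
grip_width: 0.001
```

```bash
python3 - <<'E'
from h import *
plan([.43,.11,.07],-7)
arc([200,198,196,194,192,190,188],z=.07)
E
```

```text
t 19.9 pos [0.4476 0.0914 0.0715] th 22.97 F [ 1.3  -5.45  0.62] grip 0.001 q [ 0.18  0.31  2.05 -0.    0.78 -0.22]
shift units [-0.0299 -0.0802  0.0046] yaw units 1.046 tilt [ 0.0031 -0.0015 -1.    ]
R 0.0666 implied spoke a 203.69
-0.005 -0.014 0.005 0.10;-0.007 -0.022 0.005 0.17;-0.008 -0.029 0.005 0.24;-0.009 -0.037 0.005 0.31;-0.010 -0.045 0.005 0.38;-0.010 -0.053 0.005 0.45;-0.010 -0.061 0.005 0.52
```

Request:
{"method": "jog_arm", "body": {"targets": "-0.003 -0.009 0.003 0.07;-0.005 -0.017 0.003 0.14;-0.007 -0.025 0.003 0.22;-0.008 -0.032 0.003 0.28;-0.009 -0.039 0.003 0.34;-0.009 -0.045 0.003 0.38"}}

```text
t: 20.5
eef_pos: [0.4402, 0.1028, 0.0708]
eef_rot: [0.001, 0.994, 0.106, 0.002]
ft_force: [1.9, -6.2, 3.2]
grip_width: -0.002
```

```bash
python3 - <<'E'
from h import *
plan([.43,.11,.07],-7)
arc([190,188,186,184,182,180],z=.07)
E
```

```text
t 20.5 pos [0.4402 0.1028 0.0708] th 12.11 F [ 1.85 -6.22  3.22] grip -0.002 q [ 0.21  0.3   2.06 -0.    0.77 -0.  ]
shift units [-0.0283 -0.0306  0.0025] yaw units 0.667 tilt [ 0.0039 -0.0012 -1.    ]
R 0.0667 implied spoke a 191.96
-0.003 -0.007 0.003 0.07;-0.005 -0.015 0.003 0.14;-0.006 -0.023 0.003 0.21;-0.007 -0.031 0.003 0.28;-0.008 -0.038 0.003 0.35;-0.009 -0.046 0.003 0.42
```

Request:
{"method": "jog_arm", "body": {"targets": "-0.003 -0.009 0.002 0.07;-0.005 -0.017 0.002 0.14;-0.006 -0.024 0.002 0.21;-0.007 -0.031 0.002 0.28;-0.008 -0.038 0.002 0.35"}}

```text
t: 21.0
eef_pos: [0.4356, 0.1135, 0.0703]
eef_rot: [0.001, 1.0, 0.018, 0.002]
ft_force: [1.9, -5.3, 2.7]
grip_width: -0.004
```

```bash
python3 - <<'E'
from h import *
plan([.43,.11,.07],-7)
arc([180,178,176,174,172,170],z=.07)
im=imaging.camera("side")[...,::-1][60:240,180:380]; cv2.imwrite("pics/s13.png",cv2.resize(im,None,fx=3.3,fy=3.3))
E
```

```text
t 21.0 pos [0.4356 0.1135 0.0703] th 2.06 F [ 1.87 -5.27  2.7 ] grip -0.004 q [ 0.23  0.3   2.07 -0.    0.77  0.2 ]
shift units [-0.0189  0.0109  0.0011] yaw units 0.316 tilt [ 0.004  -0.0011 -1.    ]
R 0.0671 implied spoke a 182.05
-0.002 -0.008 0.001 0.07;-0.004 -0.015 0.001 0.14;-0.005 -0.023 0.001 0.21;-0.006 -0.031 0.001 0.28;-0.007 -0.039 0.001 0.35;-0.007 -0.046 0.001 0.42
```

View pics/s13.png

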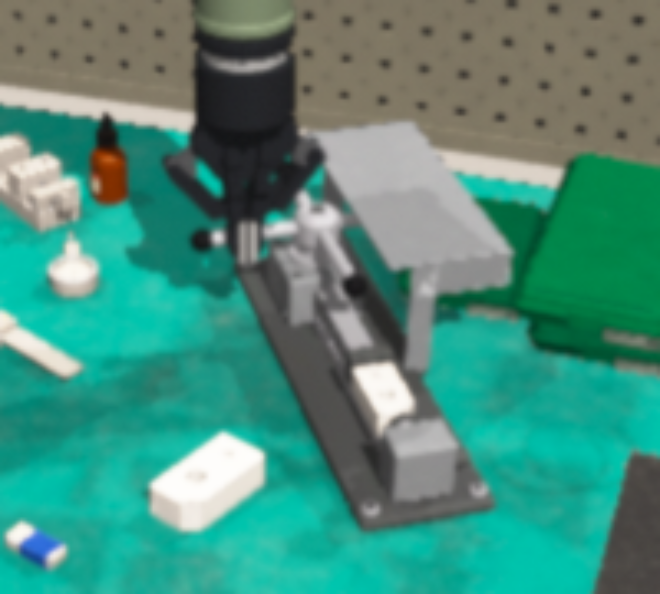

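Request:
{"method": "jog_arm", "body": {"targets": "-0.002 -0.008 0.001 0.07;-0.004 -0.015 0.001 0.14;-0.005 -0.023 0.001 0.21;-0.006 -0.031 0.001 0.28;-0.007 -0.039 0.001 0.35"}}

```text
t: 21.55
eef_pos: [0.4328, 0.1251, 0.07]
eef_rot: [0.0, 0.998, -0.069, 0.002]
ft_force: [1.3, -5.3, 4.3]
grip_width: 0.0
```

```bash
python3 - <<'E'
from h import *
plan([.43,.11,.07],-7)
arc([172,170,168,166,164,162],z=.07)
E
```

```text
t 21.55 pos [0.4328 0.1251 0.07  ] th -7.96 F [ 1.34 -5.3   4.27] grip 0.0 q [ 0.26  0.3   2.07 -0.    0.77  0.4 ]
shift units [-0.0022  0.051  -0.0001] yaw units -0.033 tilt [ 0.0033 -0.0011 -1.    ]
R 0.0675 implied spoke a 172.00
0.001 0.000 -0.000 0.00;-0.001 -0.008 -0.000 0.07;-0.002 -0.015 -0.000 0.14;-0.004 -0.023 -0.000 0.21;-0.005 -0.031 -0.000 0.28;-0.005 -0.038 -0.000 0.35
```

Request:
{"method": "jog_arm", "body": {"targets": "-0.001 -0.008 -0.001 0.07;-0.002 -0.015 -0.001 0.14;-0.004 -0.023 -0.001 0.21;-0.005 -0.031 -0.001 0.28;-0.005 -0.038 -0.001 0.35"}}

```text
t: 22.05
eef_pos: [0.4322, 0.1364, 0.07]
eef_rot: [0.001, 0.988, -0.156, 0.001]
ft_force: [-0.6, -5.1, 3.3]
grip_width: -0.003
```

```bash
cat >> h.py <<'E'
def push():
    o=robot.observe();v=o["eef_pos"][:2]-HUB;R_=np.hypot(*v);a=np.arctan2(v[1],v[0])-np.arcsin(.017/R_)
    print("PUSH",round(float(-(o["ft_force"][:2]@[np.sin(a),-np.cos(a)])),2), "moment/65mm",round(float((o["ft_force"][1]*v[0]-o["ft_force"][0]*v[1])/.065),2))
E
python3 - <<'E'
from h import *
push()
plan([.43,.11,.07],-7)
arc([162,160,158,156,154,152],z=.07)
im=imaging.camera("side")[...,::-1][60:240,180:380]; cv2.imwrite("pics/s14.png",cv2.resize(im,None,fx=3.3,fy=3.3))
E
```

```text
PUSH 5.02 moment/65mm 5.3
t 22.05 pos [0.4322 0.1364 0.07  ] th -17.98 F [-0.64 -5.06  3.26] grip -0.003 q [ 0.28  0.31  2.06 -0.    0.77  0.6 ]
shift units [0.0202 0.086  0.0001] yaw units -0.383 tilt [ 0.0018 -0.0014 -1.    ]
R 0.0677 implied spoke a 162.41
0.001 -0.002 -0.000 0.00;-0.000 -0.009 -0.000 0.07;-0.002 -0.017 -0.000 0.14;-0.003 -0.025 -0.000 0.21;-0.004 -0.032 -0.000 0.28;-0.005 -0.040 -0.000 0.35
```

View pics/s14.png

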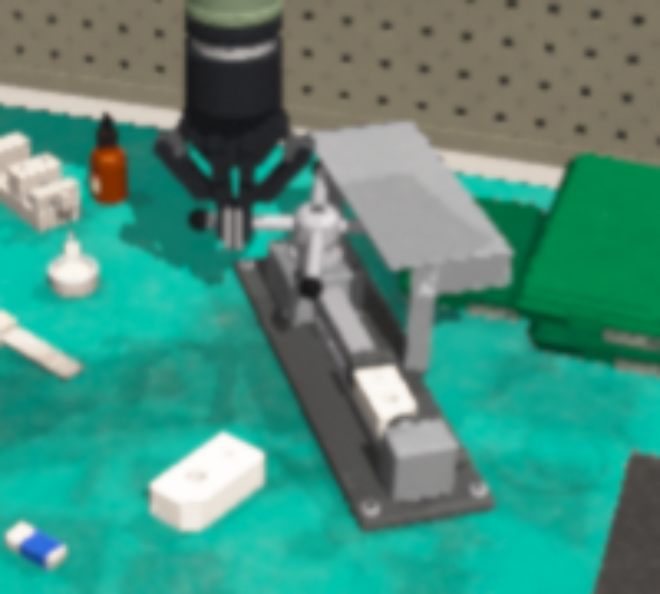

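Total is about 3.33 rad, the block is sliding toward the plunger, and the push is still at free level (5 N). I'll continue in smaller steps.

Request:
{"method": "jog_arm", "body": {"targets": "0 -0.008 -0.001 0.05;-0.001 -0.014 -0.001 0.12;-0.002 -0.021 -0.001 0.18;-0.004 -0.029 -0.001 0.25"}}

```text
t: 22.5
eef_pos: [0.433, 0.1448, 0.07]
eef_rot: [0.001, 0.976, -0.218, 0.0]
ft_force: [0.3, -5.9, 1.9]
grip_width: -0.0
```

```bash
python3 - <<'E'
from h import *
push()
plan([.43,.11,.07],-7)
arc([154,152,150,148,146,144],z=.07)
E
```

```text
PUSH 5.24 moment/65mm 6.01
t 22.5 pos [0.433  0.1448 0.07  ] th -25.14 F [ 0.25 -5.89  1.93] grip -0.0 q [ 0.3   0.31  2.05 -0.    0.78  0.74]
shift units [0.0403 0.1093 0.0002] yaw units -0.633 tilt [ 1.0e-04 -1.8e-03 -1.0e+00]
R 0.0679 implied spoke a 155.30
0.001 -0.005 -0.000 0.03;-0.001 -0.013 -0.000 0.10;-0.002 -0.020 -0.000 0.17;-0.003 -0.028 -0.000 0.24;-0.004 -0.036 -0.000 0.31;-0.005 -0.044 -0.000 0.38
```

Request:
{"method": "jog_arm", "body": {"targets": "0 -0.006 -0.001 0.05;-0.001 -0.013 -0.001 0.1;-0.002 -0.02 -0.001 0.17;-0.003 -0.028 -0.001 0.24"}}

```text
t: 22.9
eef_pos: [0.4348, 0.1527, 0.07]
eef_rot: [0.001, 0.961, -0.276, -0.001]
ft_force: [-2.0, -5.4, 1.9]
grip_width: -0.002
```

```bash
python3 - <<'E'
from h import *
push()
plan([.43,.11,.07],-7)
arc([148,146,144,142,140,138],z=.07)
im=imaging.camera("side")[...,::-1][130:240,250:380]; cv2.imwrite("pics/s15.png",cv2.resize(im,None,fx=5,fy=5,interpolation=cv2.INTER_CUBIC))
E
```

```text
PUSH 5.63 moment/65mm 5.98
t 22.9 pos [0.4348 0.1527 0.07  ] th -32.03 F [-2.04 -5.36  1.94] grip -0.002 q [ 0.31  0.32  2.04 -0.    0.78  0.87]
shift units [0.0618 0.1292 0.0004] yaw units -0.874 tilt [-0.002  -0.0022 -1.    ]
R 0.0679 implied spoke a 148.50
0.002 -0.002 0.000 -0.00;0.000 -0.009 -0.000 0.07;-0.001 -0.017 -0.000 0.14;-0.003 -0.025 -0.000 0.21;-0.004 -0.033 -0.000 0.28;-0.005 -0.040 -0.000 0.35
```

View pics/s15.png

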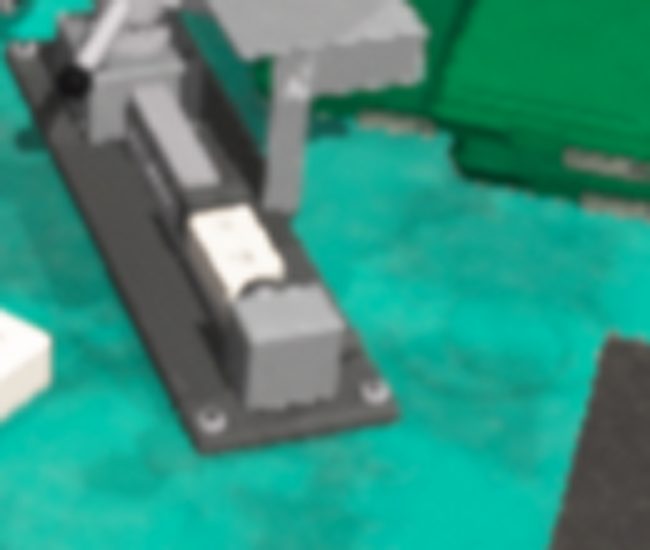

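The block is almost at the plunger (total about 3.57 rad). I'll take 4° steps.

Request:
{"method": "jog_arm", "body": {"targets": "0 -0.005 -0.001 0.04;-0.001 -0.009 -0.001 0.08;-0.001 -0.013 -0.001 0.11;-0.002 -0.017 -0.001 0.15"}}

```text
t: 23.35
eef_pos: [0.4364, 0.1573, 0.07]
eef_rot: [0.002, 0.95, -0.311, -0.001]
ft_force: [-3.0, -4.5, 2.3]
grip_width: -0.004
```

```bash
python3 - <<'E'
from h import *
push()
arc([146,145,144,143,142,141,140,138],z=.07)
E
```

```text
PUSH 5.39 moment/65mm 5.49
R 0.0680 implied spoke a 144.38
0.004 0.006 0.000 -0.08;0.003 0.002 0.000 -0.04;0.002 -0.001 0.000 -0.01;0.001 -0.005 0.000 0.03;0.000 -0.009 0.000 0.06;-0.000 -0.013 0.000 0.09;-0.001 -0.017 0.000 0.13;-0.003 -0.024 0.000 0.20
```

Request:
{"method": "jog_arm", "body": {"targets": "0 -0.005 -0.001 0.03;0 -0.009 -0.001 0.06;-0.001 -0.013 -0.001 0.1;-0.002 -0.017 -0.001 0.14"}}

```text
t: 23.75
eef_pos: [0.4381, 0.1615, 0.07]
eef_rot: [0.002, 0.939, -0.344, -0.002]
ft_force: [-4.1, -5.1, 1.5]
grip_width: 0.003
```

```bash
python3 - <<'E'
from h import *
push()
arc([142,141,140,139,138,137,136,135],z=.07)
E
```

```text
PUSH 6.57 moment/65mm 6.67
R 0.0680 implied spoke a 140.54
0.004 0.005 0.000 -0.08;0.003 0.002 0.000 -0.05;0.002 -0.002 0.000 -0.01;0.001 -0.006 0.000 0.02;0.000 -0.010 0.000 0.06;-0.000 -0.013 0.000 0.09;-0.001 -0.017 0.000 0.13;-0.002 -0.021 -0.000 0.16
```

Request:
{"method": "jog_arm", "body": {"targets": "0 -0.004 -0.001 0.03;0 -0.008 -0.001 0.06;-0.001 -0.012 -0.001 0.1"}}

```text
t: 24.05
eef_pos: [0.4394, 0.1642, 0.0701]
eef_rot: [0.003, 0.93, -0.368, -0.003]
ft_force: [-5.5, -5.1, 2.4]
grip_width: 0.003
```

```bash
python3 - <<'E'
from h import *
push()
arc([138,137,136,135,134,133,132],z=.07)
E
```

```text
PUSH 7.44 moment/65mm 7.37
R 0.0681 implied spoke a 138.09
0.003 -0.000 0.000 -0.04;0.002 -0.004 0.000 -0.01;0.001 -0.008 0.000 0.03;0.000 -0.012 0.000 0.06;-0.001 -0.016 0.000 0.10;-0.001 -0.019 0.000 0.13;-0.002 -0.023 0.000 0.17
```

The force is rising (7.4 N), so the block bears on the plunger. Small steps from here.

Request:
{"method": "jog_arm", "body": {"targets": "0.001 -0.004 -0.001 0.03;0 -0.008 -0.001 0.06;0 -0.01 -0.001 0.08"}}

```text
t: 24.35
eef_pos: [0.4404, 0.1662, 0.0701]
eef_rot: [0.004, 0.922, -0.386, -0.004]
ft_force: [-7.3, -5.5, 2.5]
grip_width: -0.003
```

```bash
python3 - <<'E'
from h import *
push()
arc([136,135,134,133,132,131],z=.07)
E
```

```text
PUSH 9.05 moment/65mm 8.8
R 0.0682 implied spoke a 136.19
0.003 -0.001 0.000 -0.05;0.002 -0.005 0.000 -0.02;0.001 -0.008 0.000 0.02;0.000 -0.012 0.000 0.05;-0.001 -0.016 0.000 0.09;-0.001 -0.020 0.000 0.12
```

Request:
{"method": "jog_arm", "body": {"targets": "0.001 -0.004 -0.001 0.03;0.001 -0.007 -0.001 0.05"}}

```text
t: 24.55
eef_pos: [0.4411, 0.1674, 0.0701]
eef_rot: [0.004, 0.917, -0.398, -0.005]
ft_force: [-8.8, -3.6, 1.8]
grip_width: -0.001
```

```bash
python3 - <<'E'
from h import *
push()
arc([135,134,133,132],z=.07)
E
```

```text
PUSH 8.77 moment/65mm 7.93
R 0.0681 implied spoke a 135.04
0.003 -0.000 0.000 -0.07;0.002 -0.004 0.000 -0.03;0.001 -0.008 0.000 0.00;0.000 -0.012 0.000 0.04
```

Request:
{"method": "jog_arm", "body": {"targets": "0 -0.003 0 0.02;0.001 -0.006 0 0.04"}}

```text
t: 24.75
eef_pos: [0.4419, 0.1685, 0.0701]
eef_rot: [0.004, 0.913, -0.407, -0.005]
ft_force: [-11.6, -2.1, 2.8]
grip_width: -0.001
```

```bash
python3 - <<'E'
from h import *
push()
arc([134,133,132],z=.07)
E
```

```text
PUSH 9.82 moment/65mm 8.26
R 0.0680 implied spoke a 133.85
0.003 0.000 0.000 -0.07;0.002 -0.003 0.000 -0.04;0.001 -0.007 0.000 -0.00
```

Request:
{"method": "jog_arm", "body": {"targets": "0 0 0 0;0 0 0 0"}}

```text
t: 24.95
eef_pos: [0.4419, 0.1686, 0.0701]
eef_rot: [0.004, 0.913, -0.407, -0.005]
ft_force: [-10.6, -2.7, 2.6]
grip_width: -0.003
```

```bash
python3 - <<'E'
from h import *
push()
o=robot.observe(); print(o["torque"])
arc([134,133,132],z=.07)
im=imaging.camera("wrist")[...,::-1]; cv2.imwrite("pics/w16.png",cv2.resize(im,None,fx=1.5,fy=1.5))
push()
E
```

```text
PUSH 9.47 moment/65mm 8.19
[-0.4191308   1.69766315  0.07073761]
R 0.0681 implied spoke a 133.77
0.003 0.001 0.000 -0.07;0.002 -0.003 0.000 -0.04;0.001 -0.007 0.000 -0.00
PUSH 9.58 moment/65mm 8.4
```

View pics/w16.png

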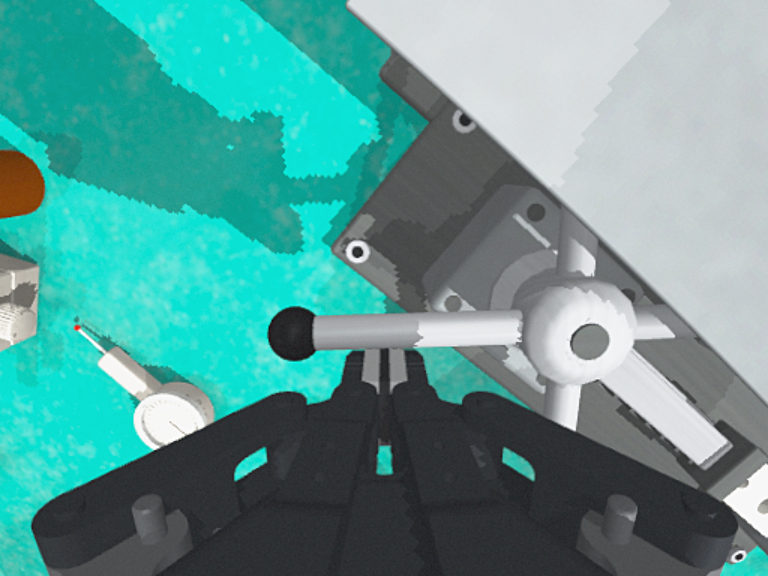

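Stopped readings are 9.5 N tangential, or about 9.1 N at 65 mm once the contact point is allowed for. With the 1–3 N sink that suggests roughly 20–25 N of grip, which also fits about 0.13 rad past first contact. I'll back off here and check.

Request:
{"method": "jog_arm", "body": {"targets": "0 0.015 0 0;0 0.04 0 0;0 0.05 -0.1 0;0 0.05 -0.2 0;0 0.05 -0.35 0;0 0.05 -0.4 0;0 0.05 -0.4 0"}}

```text
t: 25.7
eef_pos: [0.439, 0.1607, 0.1942]
eef_rot: [-0.003, 0.913, -0.407, 0.003]
ft_force: [0.0, 0.7, 1.3]
grip_width: -0.002
```

```bash
python3 - <<'E'
from h import *
plan([.43,-.03,.2],2.5)
for n in("side","top"):
  im=imaging.camera(n)[...,::-1]; c=im[60:240,180:380] if n=="side" else im[80:230,110:330]; cv2.imwrite(f"pics/{n}17.png",cv2.resize(c,None,fx=3.3,fy=3.3))
E
```

```text
t 25.7 pos [0.439  0.1607 0.1942] th -48.06 F [0.02 0.67 1.26] grip -0.002 q [0.33 0.18 1.86 0.   1.1  1.16]
shift units [ 0.4528  0.4468 -0.0214] yaw units -1.765 tilt [ 0.0077  0.0028 -1.    ]
```

View pics/side17.png

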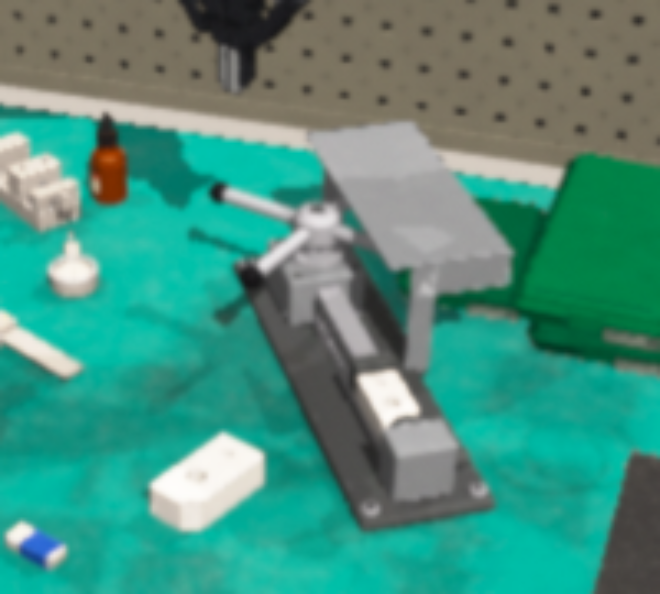

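View pics/top17.png

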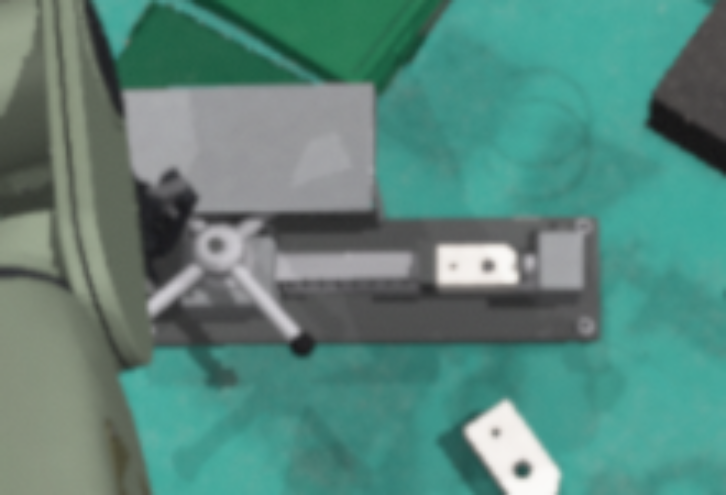

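```bash
python3 - <<'E'
from h import *
b=onplane("top",[(110+(301.5)/3.3-.5,80+344.5/3.3-.5)],.082)[0]; v=b[:2]-HUB
print(b,np.hypot(*v),np.degrees(np.arctan2(v[1],v[0]))%360)
im=imaging.camera("top")[...,::-1]; s=im.astype(int)
m=(s.min(2)>165).astype(np.uint8); m[:,:]=m; k=np.zeros_like(m); k[145:175,230:275]=m[145:175,230:275]; k=cv2.morphologyEx(k,cv2.MORPH_CLOSE,np.ones((5,5)))
c=max(cv2.findContours(k,cv2.RETR_EXTERNAL,cv2.CHAIN_APPROX_NONE)[0],key=cv2.contourArea).reshape(-1,2)
w=onplane("top",c,.044); print(cv2.minAreaRect((w[:,:2]*1000).astype(np.float32)))
E
```

```text
[0.43074929 0.06674919 0.082     ] 0.09555475347052686 223.72796871233444
((507.80877685546875, -60.1910400390625), (28.43259620666504, 71.57263946533203), 2.119236707687378)
```

```bash
python3 - <<'E'
from h import *
o=robot.observe(); print(o["t"],np.abs(o["joint_vel"]).max(),o["ft_force"])
print(robot.sign_off())
E
```

```text
25.85 0.015786055469551828 [-0.30370746 -0.19896319  0.38845806]
the job is handed in; nothing more can be done
None
```

The block is clamped in the fixture between jaw and plunger, and I handed the job in at about 26 s of the 72 s. The grip force could only be inferred from the push readings, and I estimate about 20–25 N.

- **Placing:** I picked the middle-sized holed block, which measured 60 x 31 mm. I laid it on the rail and let go; it was centred within about 1 mm and square within about 0.7°.
- **Turning:** I pushed three spokes in turn, about 3.8 rad clockwise in total, with the closed fingers. The push stayed near 5.5 N while turning was free, then climbed to about 10 N over the last 0.13 rad or so. I stopped there; stopped, it read about 9.5 N.
- **Disagreement in the force readings:** My raw moment-based figure was lower, about 8.3 N. Allowing for where the finger touches the spoke brings it to about 9.1 N. Even that lower figure means at least about 15 N of grip.
- **Last checks:**
  - The capstan did not spring back after release, with the spoke measured at 223.7° against an expected 223.8°.
  - The block read about 1 mm off the centre line and within 0.5° of square; the mask also took in some of the jaw or plunger.
  - The gripper was clear, with no contact force.
  - I never moved near the V-block or bush after the pick, but did not measure their positions again.

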